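Lay out the press tooling

TASK

Lay out the tooling for the next press run: centre the steel die block on top of the green anvil with its long side along the anvil's long side, and set the brass bushing flat in the middle of the die block. Stand the dark punch upright midway between the two white pillars of the work support, and set the red stop block on the bench directly behind the anvil (on the side away from the robot), in line with the anvil's middle, long side parallel to the anvil's back face, leaving a gap of about 30 mm. Leave the silver bushing, the blue stop block and the white-capped amber jar where they are.

Things in the scene. Friction and masses are not known exactly. Their poses are not given: they have to be found in the camera images.
- die: Bright steel die block, 40 (x) x 60 (y) x 25 mm (z), about 0.4 kg, two small black dowel holes drawn on its top, which is flat and solid. Loose. Origin: centre of the underside, z up. It starts upright.
- brass_bushing: Yellow brass bushing: plain ring standing on its flat end, outer diameter 36, bore 18, height 20 mm, about 0.12 kg. Loose. Origin: centre of the underside, z up. 
- punch: Dark steel punch standing on its foot: round foot of diameter 36, 14 mm high; above it a round shank of diameter 24 from 17 to 56 mm; total height 60 mm, about 0.22 kg. Loose. Origin: centre of the underside, z up. 
- red_stop: Red stop block, 30 (x) x 50 (y) x 35 mm (z), a steel screw head flush in its top, about 0.14 kg. Loose. Origin: centre of the underside, z up. 
- anvil: Green painted rectangular anvil block fixed to the bench, 70 (x) x 90 (y) x 30 mm (z), flat top. Origin: centre of the underside, z up. Its x axis points to its back, away from the robot, its y axis along its long side to the left; it may be turned up to 0.3 rad. With a 30 mm gap the red stop block's centre lies 80 mm along +x from the anvil's origin.
- support: Work support fixed to the bench: yellow base plate 60 (x) x 170 (y) x 8 mm (z) carrying two round white pillars of diameter 30, their tops 55 mm above the bench, at 65 mm to either side of the middle along y. The punch stands on the base plate, 8 mm above the bench. Origin: centre of the underside, z up. The origin is midway between the pillars.
- steel_bushing: Silver-grey bushing of the same shape and size as the brass one: ring of outer diameter 36, height 20 mm. Loose, not to be moved. Origin: centre of the underside, z up. 
- blue_stop: Blue stop block of the same shape and size as the red one: 30 x 50 x 35 mm. Loose, not to be moved. Origin: centre of the underside, z up. 
- jar: Amber jar with a white cap, diameter 42, height 60 mm. Loose, not to be moved. Origin: centre of the underside, z up. 
Not all that is in view belongs to the job. Several things have the shape of the die; the one meant has the colours described above.

How it is judged:
By the outcome, as a careful person would: the job done as asked, in the order asked, and still so for the second after the job is handed in, with the robot touching nothing.
It also fails if it takes over 106 s, if anything falls off the work surface, if the arm or the gripper's body presses on something with over 40 N, if the wrist force passes 120 N, or if a joint passes its speed limit or range.

ROBOT

A 6-joint arm with a two-finger parallel gripper is mounted at the origin on the work surface. World frame = base frame: x ahead of the robot, y to its left, z up, the work surface at z = 0. Lengths are in m, angles in degrees, forces in N, time in s.
With the tool pointing down it reaches from about 0.3 to 0.75 m from the base axis. Payload 8.5 kg.
Tool frame: the origin (TCP) lies between the finger pads; the fingertips stand 17 mm ahead of it and the grasp point (between the pads) lies 2 mm behind it; z points along the fingers, y is the direction in which the jaws open and shut (so a half turn about z gives the same grasp; the last joint's range is limited). The gripper opens to 85 mm and grips with 20 to 120 N. Pads are 22 mm wide; open, the fingers measure 114 mm over their backs; the gripper's body (76 mm by 85 mm) begins 54 mm behind the grasp point. The pads swing forward as they close: fully open they stand 13 mm farther back than shut.
Start: joints at [57.393, 21.807, 74.336, -0, 83.858, -12.336], TCP at [0.191, 0.516, 0.248] pointing down, gripper open.
Joint ranges: [-178.18, 178.18], [-50.72, 133.34], [12.68, 142.11], [-81.47, 261.47], [9.98, 163.14], [-165.26, 165.26]. Speed limits (degrees/s): [136.94, 136.94, 180, 180, 180, 180].

INTERFACE

Orientations are given as a 3x3 rotation matrix whose columns are the frame's x, y, z axes.
In Python, from rig import readout, eyes, env gives the robot as it stands.
- The arm moves only by the tool arm_command, never from a script. Its argument "rows" is text: rows parted by semicolons, each of 7 numbers parted by spaces: the closure, from 0 (fully open) to 1 (shut), then the shift along the tool's x, y, z in mm, then the turn, a rotation vector about the tool's x, y, z in degrees. In form: grip dx dy dz rx ry rz; .... A call has 1 to 5 rows; each row shifts and turns the commanded pose from where the row before left it, along the tool's axes as they then stand; what a row does not reach is not made up. A row lasts 1/12 s, in which the tool goes at most 41.7 mm and 7.16 degrees, less where a joint would pass 70% of its speed; a pose out of reach is approached as far as the arm can. A call with a gripper value outside its range is refused whole. The fingers move at their own pace and stop on an object; "squeeze" is the grip in N (left out, the last holds). Time passes only in rows, so rows that do not move let the fingers close. It gives the time, the measured TCP pose, the force and the opening at its end, in the units of the state.
- readout.observe(): the state, without advancing time (a new reading comes with each control period).
- eyes.get_image(name): name is "side" or "top" or "wrist"; returns the picture (480x640x3 uint8, red, green, blue); there is no depth.
- eyes.camera_model(name): a dict with "mtx" (3x3 intrinsics, pixels), "k1" (the pictures are not rectified: a ray, as slopes to the right and down, at radius r is drawn at 1 + k1 r^2 times it, then the intrinsics apply), "view" (4x4, takes a point from world to camera coordinates). Camera axes: x right, y up, looking along -z (the intrinsics and any distortion apply to the point x, -y, -z); pixel columns grow to the right and rows downward; lengths in m; the calibration is good to about 2 mm. A picture is of the moment at which its call begins: read the wrist's pose just before it. camera_model takes no time and is no camera call; for the wrist camera it gives the pose at the moment of the call.
- env.close_job(): hands the job in, once; it reports no verdict.
The state is a dict: "time_s": time; "q": joint angles; "qvel": joint speeds; "joint_efforts": joint torques, N m; "position": TCP position; "tool_rot": TCP orientation; "ft_force": force on the tool from outside, world axes, zero at the start; "wrist_torque": the same for the moment, N m; "grip_width": finger opening in m.
Only numpy, scipy, OpenCV 4.12 (cv2) and the standard library are available. Lean on these libraries where they do the work, as an engineer would, in place of code of your own. Each camera call takes 0.05 s, during which the arm holds its last target. There are 200 camera calls.

## Working session

There is one attempt and no reset: what is moved stays moved. The work goes in short steps, Python scripts to look and compute and a tool call to move; the robot and the scene stay as the last step left them, time stands still between calls to the robot, and variables do not carry over. Pictures are saved under pics/ and viewed, about 12 in all and at most 16, crops included, and the job is handed in when it is done.

Besides the shell and the picture viewer there is one more tool, called as name(argument=value, ...) on one line, values as JSON. arm_command: Moves the arm, as the interface text tells. Its arguments: {"type":"object","properties":{"rows":{"type":"string"},"squeeze":{"type":"number"}},"required":["rows"]}

```bash
ls; mkdir -p pics; cat > h.py <<'E'
import numpy as np, cv2
from rig import readout, eyes, env
def shot(n,f):
    im=eyes.get_image(n); cv2.imwrite('pics/'+f,im[:,:,::-1]); return im
def ray(cm,u,v):
    K=np.array(cm['mtx']); k=cm['k1']; V=np.array(cm['view'])
    xd=(u-K[0,2])/K[0,0]; yd=(v-K[1,2])/K[1,1]
    x,y=xd,yd
    for _ in range(30):
        s=1+k*(x*x+y*y); x,y=xd/s,yd/s
    R=V[:3,:3]; return -R.T@V[:3,3], R.T@np.array([x,-y,-1])
def at(cm,u,v,z):
    o,d=ray(cm,u,v); return (o+d*(z-o[2])/d[2])[:3]
def proj(cm,p):
    K=np.array(cm['mtx']); V=np.array(cm['view']); c=V[:3,:3]@np.array(p)+V[:3,3]
    x,y=c[0]/-c[2],-c[1]/-c[2]; s=1+cm['k1']*(x*x+y*y)
    return K[0,0]*x*s+K[0,2],K[1,1]*y*s+K[1,2]
E
python3 - <<'E'
from h import *
shot('top','t0.png'); shot('side','s0.png')
for n in('top','side'):
    c=eyes.camera_model(n);print(n,c['k1'],np.round(c['mtx'],1).tolist(),np.round(ray(c,320,240),3).tolist())
print(readout.observe())
E
```

```text
pics
top 0.013464708664437166 [[515.7, 0.0, 328.6], [0.0, 515.7, 235.2], [0.0, 0.0, 1.0]] [[0.379, -0.001, 0.901], [0.092, 0.025, -0.996]]
side 0.02766934302238322 [[536.8, 0.0, 319.6], [0.0, 536.8, 237.1], [0.0, 0.0, 1.0]] [[0.123, -0.565, 0.582], [0.39, 0.676, -0.625]]
{'time_s': 0.1, 'q': array([ 5.73927697e+01,  2.18348813e+01,  7.43811257e+01, -1.54989685e-04,
        8.38563409e+01, -1.23356414e+01]), 'qvel': array([ 0.0037418 , -0.19567292, -0.07641146, -0.02499163,  0.06436221,
       -0.00218546]), 'joint_efforts': array([ 3.54998920e-03, -4.49214792e+01, -2.31653237e+01, -1.98877610e-04,
        3.69735048e-03,  5.22389556e-06]), 'position': array([0.19042247, 0.51571736, 0.24779036]), 'tool_rot': array([[-9.38060864e-01,  3.46469848e-01, -6.78179501e-04],
       [ 3.46470408e-01,  9.38060297e-01, -1.06513598e-03],
       [ 2.67135765e-04, -1.23413150e-03, -9.99999203e-01]]), 'ft_force': array([ 0.55423009, -0.94987898, -0.83573245]), 'wrist_torque': array([-0.01668585,  0.04692083, -0.03171778]), 'grip_width': 0.08506005652128029}
```

View pics/t0.png

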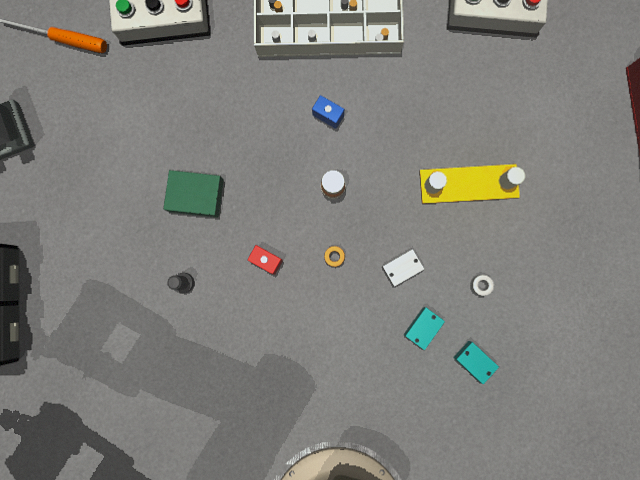

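View pics/s0.png

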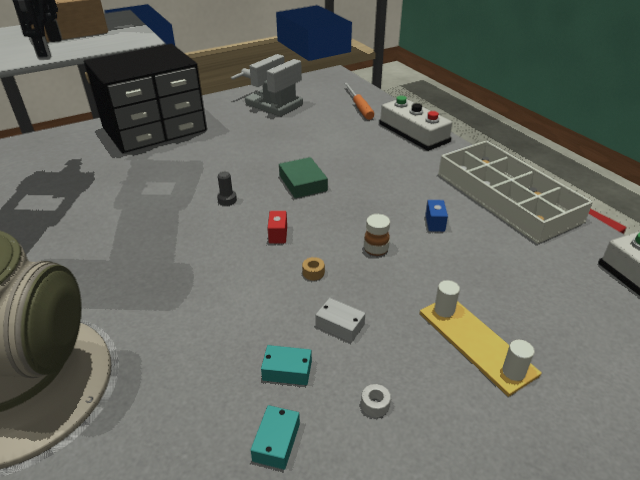

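Top view: three things have the die's shape, the bright grey block at (403,267) and teal ones at (425,328) and (477,362). The grey one fits "bright steel". The rest are the anvil (193,193), red stop (265,260), brass ring (334,257), punch (180,283), support (470,184), silver ring (483,286), blue stop (328,111) and jar (333,184). I'll enlarge to confirm the die and read corners.

```bash
python3 - <<'E'
import cv2,numpy as np
a=cv2.imread('pics/t0.png')
def crop(x,y,w,h,s): return cv2.resize(a[y:y+h,x:x+w],None,fx=s,fy=s,interpolation=cv2.INTER_CUBIC)
# left: 150..290 x 160..310 at 5 ->; right 310..440
A=crop(155,160,130,75,6); B=crop(155,235,130,60,6)
cv2.imwrite('pics/c1.png',np.vstack([crop(155,162,133,65,6),crop(380,242,133,35,6)])) 
cv2.imwrite('pics/c2.png',np.vstack([crop(240,237,100,35,8)[:, :800],crop(345,240,100,40,8)]))
E
python3 - <<'E'
import cv2,numpy as np
from h import at,proj,eyes
a=cv2.imread('pics/t0.png'); h=cv2.cvtColor(a,cv2.COLOR_BGR2HSV); c=eyes.camera_model('top')
def seg(name,lo,hi,roi,z):
    x0,y0,x1,y1=roi; m=cv2.inRange(h,np.array(lo),np.array(hi)); mm=np.zeros_like(m); mm[y0:y1,x0:x1]=m[y0:y1,x0:x1]
    mm=cv2.morphologyEx(mm,cv2.MORPH_CLOSE,np.ones((5,5)))
    cs,_=cv2.findContours(mm,0,2); k=max(cs,key=cv2.contourArea)
    w=np.array([at(c,u,v,z)[:2] for u,v in k[:,0,:].astype(float)],np.float32)
    r=cv2.minAreaRect(w*1000); print(name,np.round(r[0],1),np.round(r[1],1),round(r[2],1),cv2.boundingRect(k))
seg('die',(0,0,185),(180,40,255),(378,240,430,292),.025)
seg('anvil',(60,80,60),(95,255,255),(150,160,230,225),.03)
seg('red',(0,120,190),(8,255,255),(240,240,290,280),.035)
seg('brass',(10,100,80),(30,255,255),(315,240,350,275),.02)
seg('support',(20,150,100),(35,255,255),(410,150,530,215),.008)
seg('pill1',(0,0,185),(180,60,255),(420,165,450,197),.055)
seg('pill2',(0,0,185),(180,60,255),(500,160,530,190),.055)
seg('punch',(0,0,0),(180,255,55),(160,265,200,300),.0)
E
```

```text
die [ 409.9 -119.4] [38.6 58.1] 28.6 (383, 250, 41, 36)
anvil [544.6 239.7] [88.7 69. ] 82.7 (164, 171, 56, 44)
red [427.6 115.7] [48.2 28. ] 60.0 (248, 246, 33, 27)
brass [431.7  -2.7] [33.9 33.9] 44.0 (324, 246, 21, 21)
support [ 555.5 -241.7] [ 59.8 169. ] 2.2 (420, 164, 99, 39)
pill1 [ 552.9 -176.1] [26.5 27.1] 87.7 (429, 172, 17, 17)
pill2 [ 558.6 -307. ] [26.4 27.3] 87.1 (508, 167, 17, 17)
punch [391.3 256.7] [33.  29.6] 0.7 (177, 273, 18, 20)
```

View pics/c2.png

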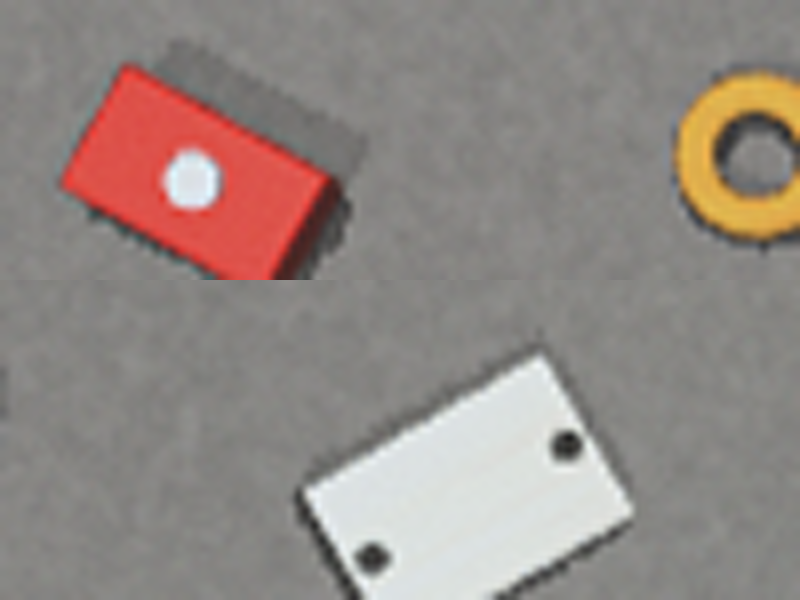

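The crop shows the bright steel block with two black dowel holes, so that is the die. The measured sizes fit what is given (58×39, 89×69, 48×28, pillars 131 mm apart). Next is a row planner, then a move above the die.

```bash
cat >> h.py <<'E'
from scipy.spatial.transform import Rotation as Ro
def plan(wps,step=30.):
    """wps: (grip,x,y,z mm,jaw deg[,step]) ; prints rows from the measured pose"""
    s=readout.observe(); p=np.array(s['position'])*1000; R=np.array(s['tool_rot'])
    for w in wps:
        g,t,jaw=w[0],np.array(w[1:4],float),w[4]; st=w[5] if len(w)>5 else step
        j=np.radians(jaw); y=np.array([np.cos(j),np.sin(j),0]); 
        if y@R[:,1]<-0: pass
        T=np.column_stack([np.cross(y,[0,0,-1]),y,[0,0,-1]])
        rv=Ro.from_matrix(R.T@T).as_rotvec(degrees=True)
        n=int(max(1,np.ceil(np.linalg.norm(t-p)/st),np.ceil(np.linalg.norm(rv)/6.5)))
        rows=[]; p0=p.copy(); R0=R.copy()
        for i in range(n):
            f=(i+1)/n; d=np.round(R.T@(p0+(t-p0)*f-p),1); 
            Rt=R0@Ro.from_rotvec(rv*f,degrees=True).as_matrix()
            e=np.round(Ro.from_matrix(R.T@Rt).as_rotvec(degrees=True),1)
            p=p+R@d; R=R@Ro.from_rotvec(e,degrees=True).as_matrix()
            rows.append(f"{g:g} "+" ".join(f"{v+0:g}" for v in [*d,*e]))
        for i in range(0,n,5): print('; '.join(rows[i:i+5]))
        print('--')
def st():
    s=readout.observe(); R=s['tool_rot']; print(round(s['time_s'],2),np.round(s['position']*1000,1),'jaw',round(np.degrees(np.arctan2(R[1,1],R[0,1])),2),'tilt',np.round(R[:2,2],4),'w',round(s['grip_width']*1000,1),'F',np.round(s['ft_force'],1))
E
python3 - <<'E'
from h import *
plan([(0,409.9,-119.4,150,28.6)])
c=eyes.camera_model('wrist');o,d=ray(c,320,240);print(o,d,c['mtx'],c['k1'])
s=readout.observe();print((o-s['position'])@s['tool_rot'],d@s['tool_rot'])
E
```

```text
0 -18.5 -22.6 4.3 0 0 1.8; 0 -19.2 -22 4.2 0 0 1.8; 0 -19.9 -21.4 4.3 0 0 1.8; 0 -20.6 -20.7 4.3 0 0 1.8; 0 -21.2 -20.1 4.3 0 0 1.7
0 -21.8 -19.5 4.2 0 0 1.8; 0 -22.4 -18.7 4.3 0 0 1.8; 0 -23 -18.1 4.3 0 0 1.8; 0 -23.5 -17.3 4.3 0 0 1.8; 0 -24.1 -16.6 4.2 0 0 1.8
0 -24.5 -15.8 4.3 0 0 1.8; 0 -25.1 -15 4.3 0 0 1.8; 0 -25.5 -14.2 4.3 0 0 1.7; 0 -25.9 -13.5 4.2 0 0 1.8; 0 -26.3 -12.7 4.3 0 0 1.8
0 -26.8 -11.8 4.3 0 0 1.8; 0 -27 -10.9 4.3 0 0 1.8; 0 -27.4 -10.2 4.2 -0.1 0 1.8; 0 -27.7 -9.2 4.3 0 0 1.8; 0 -28 -8.4 4.3 0 0 1.8
0 -28.3 -7.5 4.2 0 0 1.8; 0 -28.4 -6.6 4.3 0 0 1.7; 0 -28.7 -5.7 4.2 0 0 1.8
--
[0.12037059 0.54180635 0.37305636] [ 0.27353162 -0.08843208 -0.95790563] [[371.83812271   0.         315.47794071]
 [  0.         371.83812271 243.22187264]
 [  0.           0.           1.        ]] -0.009068926763799279
[ 7.47854532e-02  4.75917761e-05 -1.25246174e-01] [-0.2874843   0.01299802  0.95781356]
```

```bash
cat >> h.py <<'E'
def plan(wps,step=33.):
    """shift in equal rows, then turn in equal rows; per waypoint"""
    s=readout.observe(); p=np.array(s['position'])*1000; R=np.array(s['tool_rot'])
    for w in wps:
        g,t,jaw=w[0],np.array(w[1:4],float),w[4]; sp=w[5] if len(w)>5 else step
        j=np.radians(jaw); y=np.array([np.cos(j),np.sin(j),0]); T=np.column_stack([np.cross(y,[0,0,-1]),y,[0,0,-1]])
        rv=Ro.from_matrix(R.T@T).as_rotvec(degrees=True); d=R.T@(t-p)
        n=int(max(1,np.ceil(np.linalg.norm(d)/sp))); m=int(np.ceil(np.linalg.norm(rv)/7-.02))
        print(f"g{g}: {n} x shift {np.round(d/n,1)} (sum {np.round(d,1)}); {m} x turn {np.round(rv/max(m,1),1)}")
        p=t; R=T
E
python3 - <<'E'
from h import *
plan([(0,409.9,-119.4,130,28.6)])
E
```

```text
g0: 21 x shift [-20.3 -24.7   5.6] (sum [-426.  -519.6  118.3]); 6 x turn [-0.   0.   6.9]
```

arm_command(rows="0 -20 -25 4 0 0 0; 0 -20 -25 4 0 0 0; 0 -20 -25 4 0 0 0; 0 -20 -25 4 0 0 0; 0 -20 -25 4 0 0 0", squeeze=60)

```text
time_s: 0.52
position: [0.241, 0.3625, 0.2279]
tool_rot: [[-0.938, 0.346, -0.0], [0.346, 0.938, -0.0], [0.0, -0.0, -1.0]]
ft_force: [1.3, 0.2, -0.2]
grip_width: 0.0853
```

arm_command(rows="0 -20 -25 4 0 0 0; 0 -20 -25 4 0 0 0; 0 -20 -25 4 0 0 0; 0 -20 -25 4 0 0 0; 0 -20 -25 4 0 0 0")

```text
time_s: 0.93
position: [0.2915, 0.2107, 0.2081]
tool_rot: [[-0.938, 0.346, -0.0], [0.346, 0.938, -0.0], [0.0, -0.0, -1.0]]
ft_force: [1.1, -0.6, 0.3]
grip_width: 0.0856
```

arm_command(rows="0 -20 -25 4 0 0 0; 0 -20 -25 4 0 0 0; 0 -20 -25 4 0 0 0; 0 -20 -25 4 0 0 0; 0 -20 -25 4 0 0 0")

```text
time_s: 1.35
position: [0.3421, 0.0587, 0.1881]
tool_rot: [[-0.938, 0.347, 0.0], [0.347, 0.938, 0.0], [-0.0, 0.0, -1.0]]
ft_force: [1.1, 0.4, 0.5]
grip_width: 0.0853
```

arm_command(rows="0 -20 -25 6 0 0 0; 0 -20 -25 6 0 0 0; 0 -20 -25 6 0 0 0; 0 -20 -25 6 0 0 0; 0 -20 -20 6 0 0 0")

```text
time_s: 1.77
position: [0.3943, -0.089, 0.1579]
tool_rot: [[-0.938, 0.347, -0.0], [0.347, 0.938, 0.0], [0.0, -0.0, -1.0]]
ft_force: [0.7, 0.3, -0.0]
grip_width: 0.0854
```

arm_command(rows="0 -20 0 0 0 0 7; 0 0 0 0 0 0 7; 0 0 0 0 0 0 7; 0 0 0 0 0 0 7; 0 0 0 0 0 0 7")

```text
time_s: 2.18
position: [0.4129, -0.0939, 0.158]
tool_rot: [[-0.565, 0.825, -0.001], [0.825, 0.565, 0.0], [0.001, -0.0, -1.0]]
ft_force: [0.0, 0.5, 0.0]
grip_width: 0.0856
```

arm_command(rows="0 0 0 0 0 0 6; 0 0 0 0 0 0 0; 0 0 0 0 0 0 0")

```text
time_s: 2.43
position: [0.413, -0.0939, 0.1582]
tool_rot: [[-0.483, 0.875, -0.0], [0.875, 0.483, 0.0], [0.0, -0.0, -1.0]]
ft_force: [0.1, 0.6, -1.3]
grip_width: 0.0856
```

```bash
python3 - <<'E'
from h import *
st()
c=eyes.camera_model('wrist'); shot('wrist','w1.png')
import json; json.dump({k:np.array(c[k]).tolist() for k in('mtx','k1','view')},open('w1.json','w'))
plan([(0,409.9,-119.4,20,28.6)]); print([np.round(proj(c,[.4099+dx,-.1194+dy,.025])) for dx,dy in((0,0),)])
E
```

```text
2.43 [413.  -93.9 158.2] jaw 28.91 tilt [-0.0003  0.0002] w 85.6 F [ 0.1  0.6 -1.3]
g0: 5 x shift [-4.2 -3.  27.6] (sum [-20.9 -15.  138.2]); 1 x turn [-0.  -0.   0.3]
[array([294., 264.])]
```

View pics/w1.png

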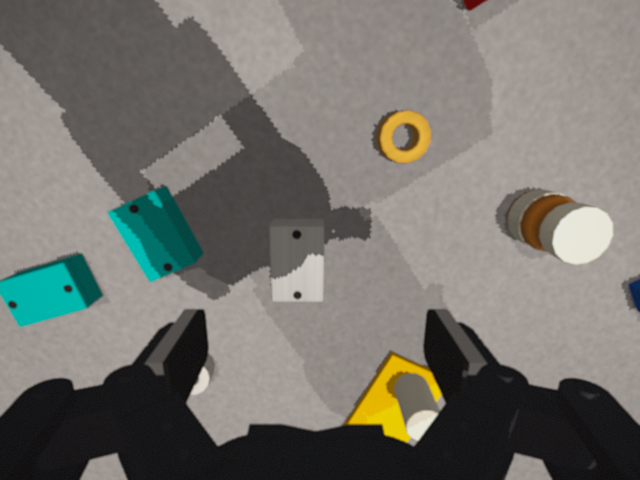

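Wrist view: die at the centre, dowel holes (297,234) and (297,295), its axis vertical in the picture, so the jaws are aligned. The brass ring is at (404,137). I'll compare these with the top-camera estimates.

```bash
python3 - <<'E'
from h import *
import json;c=json.load(open('w1.json'));
a=at(c,297,234,.025)*1000;b=at(c,297.3,295,.025)*1000;d=a-b
print(a,b,(a+b)/2,np.degrees(np.arctan2(d[1],d[0]))); 
print('corners',[np.round(at(c,u,v,.025)*1000,1) for u,v in((270,224),(323.5,302),(272,302),(324,224))])
e=[at(c,u,v,.02)*1000 for u,v in((378,136),(431,136),(404,111),(404,162))];print('brass',np.mean(e,0))
plan([(0,*((a+b)/2)[:2],60,28.7),(0,*((a+b)/2)[:2],20,28.7,14)])
E
```

```text
[400.71564544 -98.0572497   25.        ] [ 423.50736338 -140.47700727   25.        ] [ 412.11150441 -119.26712849   25.        ] 118.24870036052276
corners [array([ 380.3, -100.8,   25. ]), array([ 443.8, -136. ,   25. ]), array([ 409.3, -155. ,   25. ]), array([414.2, -82.2,  25. ])]
brass [432.85355781  -3.15089988  20.        ]
g0: 4 x shift [-5.5 -3.2 24.6] (sum [-21.8 -13.   98.2]); 1 x turn [-0.  -0.   0.2]
g0: 3 x shift [ 0.   0.  13.3] (sum [ 0.  0. 40.]); 0 x turn [0. 0. 0.]
```

Both agree within 2 mm. Descend and grip.

arm_command(rows="0 -5.5 -3 25 0 0 0; 0 -5.5 -3 25 0 0 0; 0 -5.5 -3.5 25 0 0 0; 0 -5.5 -3.5 23 0 0 0; 0 0 0 15 0 0 0")

```text
time_s: 2.9
position: [0.4118, -0.1201, 0.0436]
tool_rot: [[-0.483, 0.876, -0.001], [0.876, 0.483, 0.001], [0.001, -0.001, -1.0]]
ft_force: [-0.3, -0.8, -0.8]
grip_width: 0.0856
```

arm_command(rows="0 0 0 13 0 0 0; 0 0 0 12 0 0 0; 0 0 0 0 0 0 0; 0.9 0 0 0 0 0 0; 0.9 0 0 0 0 0 0")

```text
time_s: 3.32
position: [0.4125, -0.1196, 0.0209]
tool_rot: [[-0.482, 0.876, 0.001], [0.876, 0.482, -0.0], [-0.001, 0.0, -1.0]]
ft_force: [0.8, -0.5, -0.1]
grip_width: 0.0641
```

arm_command(rows="0.9 0 0 0 0 0 0; 0.9 0 0 0 0 0 0; 0.9 0 0 0 0 0 0; 0.9 0 0 0 0 0 0; 0.9 0 0 0 0 0 0")

```text
time_s: 3.73
position: [0.4125, -0.1196, 0.0212]
tool_rot: [[-0.481, 0.877, 0.001], [0.877, 0.481, -0.001], [-0.001, 0.001, -1.0]]
ft_force: [-1.9, 1.4, 7.5]
grip_width: 0.039
```

arm_command(rows="0.9 0 0 0 0 0 0; 0.9 0 0 0 0 0 0; 0.9 0 0 0 0 0 0")

```text
time_s: 3.98
position: [0.4125, -0.1196, 0.0212]
tool_rot: [[-0.481, 0.877, 0.001], [0.877, 0.481, -0.001], [-0.001, 0.001, -1.0]]
ft_force: [-0.8, 0.4, 5.9]
grip_width: 0.0391
```

Die gripped. Lift it and hover beside the anvil.

arm_command(rows="0.9 0 0 -10 0 0 0; 0.9 0 0 -20 0 0 0; 0.9 0 0 -30 0 0 0; 0.9 0 0 -30 0 0 0; 0.9 0 0 -30 0 0 0", squeeze=80)

```text
time_s: 4.4
position: [0.4116, -0.1191, 0.1418]
tool_rot: [[-0.481, 0.877, -0.001], [0.877, 0.481, 0.0], [0.001, -0.0, -1.0]]
ft_force: [1.5, 0.9, -3.8]
grip_width: 0.0383
```

arm_command(rows="0.9 0 0 -20 0 0 0; 0.9 0 0 0 0 0 0")

```text
time_s: 4.57
position: [0.4134, -0.12, 0.164]
tool_rot: [[-0.481, 0.877, 0.006], [0.877, 0.481, -0.004], [-0.007, 0.004, -1.0]]
ft_force: [1.5, 0.2, -2.6]
grip_width: 0.0384
```

```bash
python3 - <<'E'
from h import *
st()
plan([(.9,550,280,160,-7.3,25)])
E
```

```text
4.57 [ 413.4 -120.   164. ] jaw 28.76 tilt [ 0.0064 -0.004 ] w 38.4 F [ 1.5  0.2 -2.6]
g0.9: 17 x shift [16.8 18.4  0.2] (sum [285.  312.3   3.2]); 6 x turn [0.1 0.  6. ]
```

arm_command(rows="0.9 8 9 0 0 0 0; 0.9 17 19 0 0 0 0; 0.9 20 22 0 0 0 0; 0.9 20 22 0 0 0 0; 0.9 20 22 0 0 0 0")

```text
time_s: 4.98
position: [0.4533, 0.0017, 0.1591]
tool_rot: [[-0.48, 0.877, -0.002], [0.877, 0.48, 0.001], [0.001, -0.002, -1.0]]
ft_force: [0.2, -0.3, -3.6]
grip_width: 0.0384
```

arm_command(rows="0.9 20 22 0 0 0 0; 0.9 20 22 0 0 0 0; 0.9 20 22 0 0 0 0; 0.9 20 22 0 0 0 0; 0.9 20 22 0 0 0 0")

```text
time_s: 5.4
position: [0.5017, 0.1424, 0.1589]
tool_rot: [[-0.481, 0.877, -0.002], [0.877, 0.481, -0.0], [0.001, -0.002, -1.0]]
ft_force: [0.6, 0.3, -2.8]
grip_width: 0.0385
```

arm_command(rows="0.9 20 22 0 0 0 0; 0.9 20 22 0 0 0 0; 0.9 20 22 0 0 0 0; 0.9 20 22 0 0 0 0; 0.9 20 20 0 0 0 3")

```text
time_s: 5.82
position: [0.5485, 0.2818, 0.1584]
tool_rot: [[-0.435, 0.901, -0.002], [0.901, 0.435, -0.001], [0.0, -0.003, -1.0]]
ft_force: [0.4, -1.2, -3.5]
grip_width: 0.0385
```

arm_command(rows="0.9 0 0 0 0 0 6; 0.9 0 0 0 0 0 6; 0.9 0 0 0 0 0 6; 0.9 0 0 0 0 0 6; 0.9 0 0 0 0 0 6")

```text
time_s: 6.23
position: [0.5481, 0.2803, 0.1583]
tool_rot: [[0.079, 0.997, -0.003], [0.997, -0.079, -0.001], [-0.001, -0.003, -1.0]]
ft_force: [0.2, -0.3, -3.3]
grip_width: 0.0383
```

arm_command(rows="0.9 0 0 0 0 0 3; 0.9 0 0 0 0 0 0; 0.9 0 0 0 0 0 0; 0.9 0 0 0 0 0 0")

```text
time_s: 6.57
position: [0.5485, 0.2803, 0.1594]
tool_rot: [[0.125, 0.992, -0.001], [0.992, -0.125, -0.0], [-0.001, -0.001, -1.0]]
ft_force: [-0.6, 0.0, -3.9]
grip_width: 0.0384
```

```bash
python3 - <<'E'
from h import *
st()
c=eyes.camera_model('wrist'); im=shot('wrist','w2.png')
import json; json.dump({k:np.array(c[k]).tolist() for k in('mtx','k1','view')},open('w2.json','w'))
h=cv2.cvtColor(im,cv2.COLOR_RGB2HSV)
m=cv2.inRange(h,(60,80,20),(95,255,255));cs,_=cv2.findContours(m,0,2);k=max(cs,key=cv2.contourArea)
print(cv2.boundingRect(k),cv2.approxPolyDP(k,5,True)[:,0].tolist())
E
```

```text
6.57 [548.5 280.3 159.4] jaw -7.17 tilt [-0.0014 -0.0004] w 38.4 F [-0.6  0.  -3.9]
(273, 224, 95, 24) [[273, 241], [367, 243], [362, 225], [278, 224]]
```

View pics/w2.png

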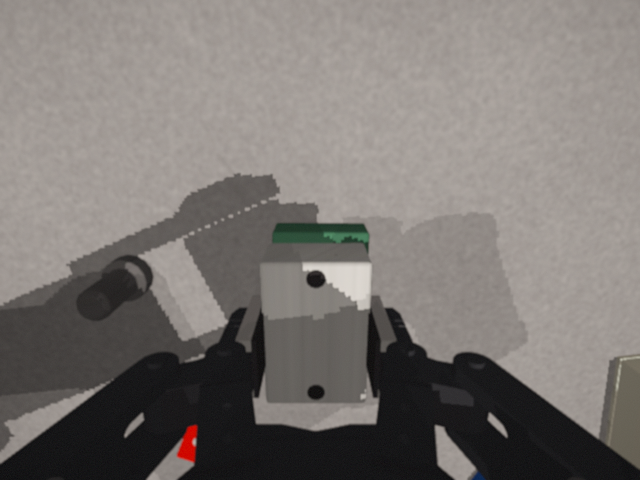

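The held die hides most of the anvil. Its left top edge shows from (273,241) to (367,243). The die's holes, at (316,279) and (316,392), are square to the jaws, and the punch foot is near (128,277). Next: locate both, and the die in the hand.

```bash
python3 - <<'E'
from h import *
import json;c=json.load(open('w2.json'))
a=at(c,272.5,241.5,.03)*1000;b=at(c,367.5,243.5,.03)*1000; d=b-a; print(a,b,np.linalg.norm(d),np.degrees(np.arctan2(d[1],d[0])))
a2=at(c,278,224,0)*1000;b2=at(c,362.5,224.5,0)*1000; d=b2-a2; print(a2,b2,np.linalg.norm(d),np.degrees(np.arctan2(d[1],d[0])))
for yaw in(-7.3,-6.5):
  yv=np.array([-np.sin(np.radians(yaw)),np.cos(np.radians(yaw))]); print('anvil c',((a+b)/2)[:2]-45*yv,((a2+b2)/2)[:2]-45*yv)
# die top height: tool z 159.4, die bottom ~ tcp-21.2 -> top z ~ .1632
for z in(.160,.1632):
  p=at(c,316,279,z)*1000;q=at(c,316,392,z)*1000; print(z,p,q,(p+q)/2,np.linalg.norm(p-q))
# top-cam anvil edges check
im=cv2.imread('pics/t0.png'); t=eyes.camera_model('top')
print('proj',[np.round(proj(t,[.5446+x*np.cos(-.127)-y*np.sin(-.127),.2397+x*np.sin(-.127)+y*np.cos(-.127),.03]),1) for x,y in((.035,.045),(.035,-.045),(-.035,-.045),(-.035,.045))])
cv2.imwrite('pics/c3.png',np.hstack([cv2.resize(im[160:230,155:235],None,fx=6,fy=6,interpolation=2),cv2.resize(im[262:297,162:202],None,fx=7,fy=12,interpolation=2)]))
E
```

```text
[518.25277837 282.26223193  30.        ] [585.58557103 272.19228668  30.        ] 68.08163310119414 -8.505819623008586
[520.09583748 287.38957845   0.        ] [586.17293319 278.57800821   0.        ] 66.66203077915576 -7.595743088565656
anvil c [546.20126731 232.59200939] [547.41647794 238.34854341]
anvil c [546.82503008 232.5165258 ] [548.04024071 238.27305983]
0.16 [552.26878852 303.43041408 160.        ] [546.11106695 254.92920932 160.        ] [549.18992773 279.1798117  160.        ] 48.89053484711217
0.1632 [552.43542817 304.75511687 163.2       ] [546.43576648 257.49886847 163.2       ] [549.43559733 281.12699267 163.2       ] 47.635584948799185
proj [array([168.2, 169.7]), array([220. , 175.2]), array([214.7, 215.3]), array([162.5, 209.7])]
```

View pics/c3.png

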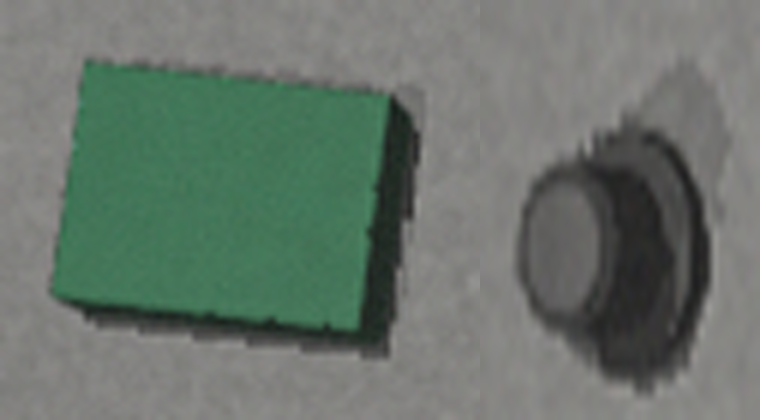

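Top-camera anvil corners are (169,170), (220,176), (215,215) and (164,210). The centre comes to about (546,239) and the yaw to about -7.3°. Place the die.

```bash
python3 - <<'E'
from h import *
st(); plan([(.9,546.3,238.7,100,-7.3),(.9,546.3,238.7,52,-7.3,16)])
t=eyes.camera_model('top'); print('punch',at(t,184.2,283.3,0)*1000, 'R edge',at(t,194.5,283.3,0)*1000,'top',at(t,162+85/7-.5,262+245/12-.5,.06)*1000)
E
```

```text
6.62 [548.6 280.3 159.7] jaw -7.19 tilt [-0.001  -0.0003] w 38.4 F [ 0.6 -0.4 -4. ]
g0.9: 3 x shift [-13.9   1.   19.9] (sum [-41.6   3.   59.7]); 0 x turn [-0.1  0.   0.1]
g0.9: 3 x shift [ 0.  0. 16.] (sum [ 0.  0. 48.]); 0 x turn [0. 0. 0.]
punch [389.99240232 259.00060416   0.        ] R edge [389.66446373 241.05012097   0.        ] top [391.78401089 258.88962572  60.        ]
```

arm_command(rows="0.9 -10 1 14 0 0 0; 0.9 -16 1 23 0 0 0; 0.9 -15.6 1 23 0 0 0.1; 0.9 0 0 18 0 0 0; 0.9 0 0 14 0 0 0")

```text
time_s: 7.03
position: [0.546, 0.2378, 0.0666]
tool_rot: [[0.128, 0.992, -0.002], [0.992, -0.128, -0.0], [-0.001, -0.002, -1.0]]
ft_force: [0.6, -0.6, -3.2]
grip_width: 0.0387
```

arm_command(rows="0.9 0 0 8 0 0 0; 0.9 0 0 4 0 0 0; 0.9 0 0 2 0 0 0; 0.9 0 0 0 0 0 0; 0.9 0 0 0 0 0 0")

```text
time_s: 7.45
position: [0.5469, 0.239, 0.0551]
tool_rot: [[0.128, 0.992, 0.001], [0.992, -0.128, 0.0], [0.0, 0.001, -1.0]]
ft_force: [-0.1, -0.4, -3.4]
grip_width: 0.0378
```

```bash
python3 -c "
from h import *
st()"
```

```text
7.45 [546.9 239.   55.1] jaw -7.35 tilt [0.0014 0.0003] w 37.8 F [-0.1 -0.4 -3.4]
```

arm_command(rows="0.9 0 0 1 0 0 0; 0.9 0 0 1 0 0 0; 0.9 0 0 0 0 0 0")

```text
time_s: 7.7
position: [0.5465, 0.2388, 0.0525]
tool_rot: [[0.128, 0.992, 0.0], [0.992, -0.128, 0.0], [0.0, 0.0, -1.0]]
ft_force: [-0.9, -0.3, -4.0]
grip_width: 0.0386
```

arm_command(rows="0.9 0 0 1 0 0 0; 0.9 0 0 0 0 0 0")

```text
time_s: 7.87
position: [0.5466, 0.2388, 0.0515]
tool_rot: [[0.128, 0.992, 0.0], [0.992, -0.128, 0.0], [0.0, 0.0, -1.0]]
ft_force: [0.9, 0.6, -2.4]
grip_width: 0.038
```

arm_command(rows="0.9 0 0 0.5 0 0 0; 0.9 0 0 0 0 0 0")

```text
time_s: 8.03
position: [0.5466, 0.2388, 0.0514]
tool_rot: [[0.128, 0.992, 0.001], [0.992, -0.128, 0.0], [0.0, 0.001, -1.0]]
ft_force: [-2.6, -0.2, 3.3]
grip_width: 0.0383
```

Contact. Release, rise, and look.

arm_command(rows="0.3 0 0 0 0 0 0; 0.3 0 0 0 0 0 0; 0 0 0 0 0 0 0; 0 0 0 0 0 0 0; 0 0 0 0 0 0 0")

```text
time_s: 8.45
position: [0.5466, 0.2387, 0.0508]
tool_rot: [[0.128, 0.992, 0.0], [0.992, -0.128, -0.0], [0.0, 0.0, -1.0]]
ft_force: [-0.2, -0.6, 0.2]
grip_width: 0.0854
```

arm_command(rows="0 0 0 -10 0 0 0; 0 0 0 -25 0 0 0; 0 5 0 -30 0 0 0; 0 10 0 -30 0 0 0; 0 10 0 -10 0 0 0")

```text
time_s: 8.87
position: [0.5511, 0.2641, 0.1613]
tool_rot: [[0.129, 0.992, 0.007], [0.992, -0.129, 0.002], [0.003, 0.007, -1.0]]
ft_force: [0.8, 0.3, 0.7]
grip_width: 0.0849
```

arm_command(rows="0 0 0 0 0 0 0; 0 0 0 0 0 0 0; 0 0 0 0 0 0 0; 0 0 0 0 0 0 0")

```text
time_s: 9.2
position: [0.5492, 0.2629, 0.1545]
tool_rot: [[0.129, 0.992, -0.003], [0.992, -0.129, -0.001], [-0.001, -0.003, -1.0]]
ft_force: [0.7, -0.5, 0.1]
grip_width: 0.0856
```

```bash
python3 - <<'E'
from h import *
st()
c=eyes.camera_model('wrist'); im=shot('wrist','w3.png')
import json; json.dump({k:np.array(c[k]).tolist() for k in('mtx','k1','view')},open('w3.json','w'))
cv2.imwrite('pics/w3c.png',cv2.resize(im[160:400,200:440,::-1],None,fx=2.5,fy=2.5,interpolation=2))
E
```

```text
9.2 [549.2 262.9 154.5] jaw -7.39 tilt [-0.0027 -0.0008] w 85.6 F [ 0.7 -0.5  0.1]
```

View pics/w3c.png

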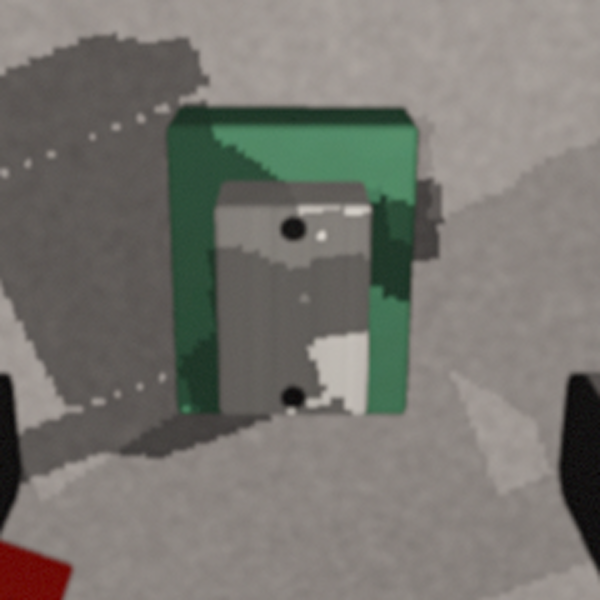

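Crop: anvil top corners are (168,124), (417,124), (407,412) and (177,412); die top corners are (216,206), (371,207), (368,412) and (219,412). They look parallel. Now to compute the offsets.

```bash
python3 - <<'E'
from h import *
import json;c=json.load(open('w3.json'))
def P(u,v,z): return at(c,200+(u+.5)/2.5-.5,160+(v+.5)/2.5-.5,z)*1000
A=np.array([P(*q,.03) for q in((168,124),(417,124),(407,412),(177,412))]);D=np.array([P(*q,.055) for q in((216,206),(371,207),(368,412),(219,412))])
for n,X in(('anvil',A),('die',D)):
  dx=X[1]-X[0];dy=X[0]-X[3]; print(n,X.mean(0),np.linalg.norm(X-np.roll(X,1,0),axis=1).round(1),'ang',np.degrees(np.arctan2(dx[1],dx[0])),np.degrees(np.arctan2(dy[1],dy[0]))-90)
yaw=np.radians(-7.3);R=np.array([[np.cos(yaw),-np.sin(yaw)],[np.sin(yaw),np.cos(yaw)]])
print('die-anvil in anvil frame',(D.mean(0)-A.mean(0))[:2]@R)
h=np.mean([P(293,229,.055),P(293,397,.055)],0);print('holes',h,(h-A.mean(0))[:2]@R)
E
```

```text
anvil [547.48528012 241.28428971  30.        ] [88.5 68.1 88.4 69.4] ang -7.464085024165069 -7.951553091389869
die [547.68819665 240.36590606  55.        ] [58.5 39.2 58.2 40.4] ang -7.839461373182517 -8.038454420667748
die-anvil in anvil frame [ 0.31796584 -0.88515612]
holes [547.46712764 239.66883122  55.        ] [ 0.18726225 -1.60467083]
```

The die sits within about 1 mm of centre, and parallel. Next, the brass ring, keeping the same jaw angle.

```bash
python3 - <<'E'
from h import *
plan([(0,435,17,150,-7.3,25)])
E
```

```text
g0: 11 x shift [-23.5  -7.4   0.5] (sum [-258.6  -81.6    5.1]); 1 x turn [-0.1  0.1 -0.1]
```

arm_command(rows="0 -12 -4 0 0 0 0; 0 -24 -7.5 0 0 0 0; 0 -25 -8 0 0 0 0; 0 -25 -8 0 0 0 0; 0 -25 -8 0 0 0 0")

```text
time_s: 9.67
position: [0.4993, 0.1568, 0.155]
tool_rot: [[0.128, 0.992, -0.002], [0.992, -0.128, -0.0], [-0.0, -0.002, -1.0]]
ft_force: [-0.8, -0.3, 0.4]
grip_width: 0.0856
```

arm_command(rows="0 -25 -8 0 0 0 0; 0 -25 -8 0 0 0 0; 0 -25 -8 0 0 0 0; 0 -25 -8 0 0 0 0; 0 -25 -8 0 0 0 0")

```text
time_s: 10.08
position: [0.4435, 0.038, 0.1553]
tool_rot: [[0.129, 0.992, -0.001], [0.992, -0.129, 0.0], [-0.0, -0.001, -1.0]]
ft_force: [0.5, -0.3, -0.4]
grip_width: 0.085
```

arm_command(rows="0 -22 -6 5 0 0 0; 0 0 0 0 0 0 0; 0 0 0 0 0 0 0; 0 0 0 0 0 0 0; 0 0 0 0 0 0 0")

```text
time_s: 10.5
position: [0.4361, 0.0187, 0.1508]
tool_rot: [[0.128, 0.992, -0.0], [0.992, -0.128, 0.0], [0.0, -0.0, -1.0]]
ft_force: [-0.5, -0.0, 0.2]
grip_width: 0.0855
```

```bash
python3 - <<'E'
from h import *
st()
c=eyes.camera_model('wrist'); im=shot('wrist','w4.png')
h=cv2.cvtColor(im,cv2.COLOR_RGB2HSV); m=cv2.inRange(h,(12,120,60),(30,255,255));cs,_=cv2.findContours(m,0,2);k=max(cs,key=cv2.contourArea)
(u,v),(a,b),_=cv2.fitEllipse(k);print(u,v,a,b,cv2.contourArea(k))
X=np.array([at(c,*q,.02)[:2]*1000 for q in k[:,0].astype(float)],np.float32);print('circle top',cv2.minEnclosingCircle(X), cv2.fitEllipse(X))
mi=[x for x in cv2.findContours(m,cv2.RETR_CCOMP,2)[0]]; print(at(c,u,v,.02)*1000)
cv2.imwrite('pics/w4c.png',cv2.resize(im[180:340,220:420,::-1],None,fx=3,fy=3,interpolation=2))
E
```

```text
10.5 [436.1  18.7 150.8] jaw -7.33 tilt [-0.      0.0001] w 85.5 F [-0.5 -0.   0.2]
314.9065856933594 262.3502197265625 46.61473083496094 49.89570617675781 1813.0
circle top ((434.2121276855469, 0.2835157811641693), 19.530044555664062) ((433.9071044921875, 0.27585890889167786), (34.15998840332031, 38.81833267211914), 169.96624755859375)
[433.96357336   0.68091946  20.        ]
```

View pics/w4c.png

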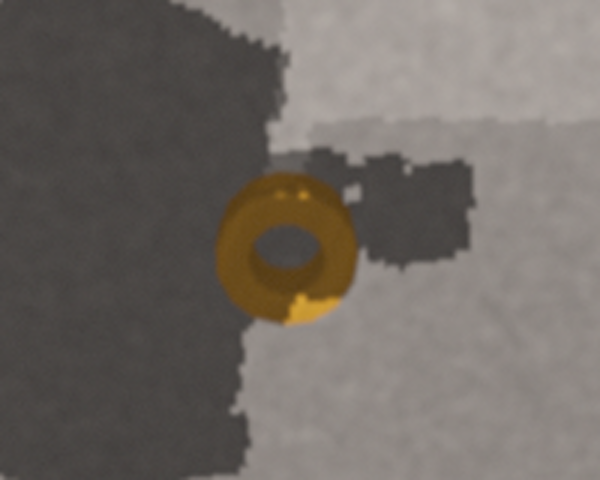

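The top face's centre is at crop (287.5,259); the fit had also caught the near wall at the top.

```bash
python3 - <<'E'
from h import *
st(); c=eyes.camera_model('wrist')
f=lambda u,v:at(c,220+(u+.5)/3-.5,180+(v+.5)/3-.5,.02)*1000
p=f(287.5,259);print(p,f(217,259)-f(357,259),f(287,324)-p)
x,y=p[0]-.8,p[1]-1.0
plan([(0,x,y,50,-7.3),(0,x,y,20,-7.3,15)])
E
```

```text
10.55 [436.   18.8 150.8] jaw -7.31 tilt [-0.      0.0001] w 85.3 F [ 0.4 -0.1  0.9]
[434.03080688  -2.13635007  20.        ] [-33.9834556    4.42154084   0.        ] [ -2.35093145 -17.12683895   0.        ]
g0: 4 x shift [-5.5  0.  25.2] (sum [-22.1   0.  100.8]); 0 x turn [-0. -0. -0.]
g0: 2 x shift [ 0.  0. 15.] (sum [ 0.  0. 30.]); 0 x turn [0. 0. 0.]
```

arm_command(rows="0 -5.5 0 25 0 0 0; 0 -5.5 0 25 0 0 0; 0 -5.5 0 25 0 0 0; 0 -5.5 0 26 0 0 0; 0 0 0 15 0 0 0", squeeze=40)

```text
time_s: 10.97
position: [0.4325, -0.0035, 0.0328]
tool_rot: [[0.128, 0.992, -0.002], [0.992, -0.128, 0.001], [0.0, -0.002, -1.0]]
ft_force: [0.7, 0.0, -0.6]
grip_width: 0.0855
```

arm_command(rows="0 0 0 10 0 0 0; 0 0 0 5 0 0 0; 0 0 0 0 0 0 0; 0.9 0 0 0 0 0 0; 0.9 0 0 0 0 0 0")

```text
time_s: 11.38
position: [0.4334, -0.0035, 0.0204]
tool_rot: [[0.128, 0.992, 0.001], [0.992, -0.128, -0.0], [-0.0, 0.001, -1.0]]
ft_force: [0.3, -0.1, -0.1]
grip_width: 0.0643
```

arm_command(rows="0.9 0 0 0 0 0 0; 0.9 0 0 0 0 0 0; 0.9 0 0 0 0 0 0; 0.9 0 0 0 0 0 0; 0.9 0 0 0 0 0 0")

```text
time_s: 11.8
position: [0.4332, -0.0037, 0.0206]
tool_rot: [[0.128, 0.992, 0.001], [0.992, -0.128, -0.0], [-0.0, 0.001, -1.0]]
ft_force: [-1.5, 0.8, 7.9]
grip_width: 0.0349
```

arm_command(rows="0.9 0 0 0 0 0 0; 0.9 0 0 0 0 0 0; 0.9 0 0 0 0 0 0")

```text
time_s: 12.05
position: [0.4332, -0.0037, 0.0206]
tool_rot: [[0.128, 0.992, 0.001], [0.992, -0.128, -0.0], [-0.0, 0.001, -1.0]]
ft_force: [-0.4, 1.2, 9.2]
grip_width: 0.0351
```

```bash
python3 - <<'E'
from h import *
st(); p=readout.observe()['position']*1000
plan([(0,p[0],p[1],150,-7.3),(0,546.6,239.0,150,-7.3,25)])
E
```

```text
12.05 [433.2  -3.7  20.6] jaw -7.37 tilt [ 0.0013 -0.0003] w 35.1 F [-0.4  1.2  9.2]
g0: 4 x shift [ -0.    0.  -32.3] (sum [  -0.     0.2 -129.4]); 0 x turn [ 0.1  0.  -0.1]
g0: 11 x shift [23.2  7.4  0. ] (sum [255.1  81.6   0. ]); 0 x turn [0. 0. 0.]
```

arm_command(rows="0.9 0 0 -10 0 0 0; 0.9 0 0 -20 0 0 0; 0.9 0 0 -30 0 0 0; 0.9 0 0 -30 0 0 0; 0.9 0 0 -25 0 0 0")

```text
time_s: 12.47
position: [0.4329, -0.0036, 0.1369]
tool_rot: [[0.128, 0.992, 0.001], [0.992, -0.128, -0.0], [-0.0, 0.001, -1.0]]
ft_force: [0.9, 0.2, -1.0]
grip_width: 0.0347
```

arm_command(rows="0.9 10 3 -10 0 0 0; 0.9 20 6 -4 0 0 0; 0.9 25 8 0 0 0 0; 0.9 25 8 0 0 0 0; 0.9 25 8 0 0 0 0")

```text
time_s: 12.88
position: [0.4794, 0.0973, 0.1492]
tool_rot: [[0.129, 0.992, 0.001], [0.992, -0.129, -0.0], [0.0, 0.001, -1.0]]
ft_force: [0.2, -0.4, -1.4]
grip_width: 0.0346
```

arm_command(rows="0.9 25 8 0 0 0 0; 0.9 25 8 0 0 0 0; 0.9 25 8 0 0 0 0; 0.9 25 8 0 0 0 0; 0.9 25 8 0 0 0 0")

```text
time_s: 13.3
position: [0.535, 0.2163, 0.1489]
tool_rot: [[0.128, 0.992, -0.0], [0.992, -0.128, -0.0], [-0.0, -0.0, -1.0]]
ft_force: [0.6, -0.6, -0.6]
grip_width: 0.035
```

arm_command(rows="0.9 15 7 0 0 0 0; 0.9 10 4 0 0 0 0; 0.9 0 0 0 0 0 0; 0.9 0 0 0 0 0 0; 0.9 0 0 0 0 0 0")

```text
time_s: 13.72
position: [0.5485, 0.2378, 0.1488]
tool_rot: [[0.129, 0.992, -0.001], [0.992, -0.129, -0.0], [-0.0, -0.001, -1.0]]
ft_force: [0.0, -0.7, -1.3]
grip_width: 0.0351
```

```bash
python3 - <<'E'
from h import *
st(); plan([(.9,546.6,238.7,77,-7.3)])
E
```

```text
13.72 [548.5 237.8 148.8] jaw -7.39 tilt [-0.0007 -0.0003] w 35.1 F [ 0.  -0.7 -1.3]
g0.9: 3 x shift [ 0.2 -0.7 23.9] (sum [ 0.7 -2.  71.8]); 0 x turn [-0.   0.  -0.1]
```

arm_command(rows="0.9 0.7 -2 15 0 0 0; 0.9 0 0 20 0 0 0; 0.9 0 0 18 0 0 0; 0.9 0 0 10 0 0 0; 0.9 0 0 5 0 0 0")

```text
time_s: 14.13
position: [0.5464, 0.2386, 0.0797]
tool_rot: [[0.129, 0.992, -0.002], [0.992, -0.129, -0.001], [-0.001, -0.002, -1.0]]
ft_force: [-0.3, -0.1, -0.9]
grip_width: 0.0352
```

arm_command(rows="0.9 0 0 2 0 0 0; 0.9 0 0 0 0 0 0; 0.9 0 0 0 0 0 0; 0.9 0 0 0 0 0 0")

```text
time_s: 14.47
position: [0.5475, 0.2394, 0.0798]
tool_rot: [[0.128, 0.992, 0.002], [0.992, -0.128, 0.0], [0.001, 0.002, -1.0]]
ft_force: [0.3, 0.8, -1.3]
grip_width: 0.0348
```

arm_command(rows="0.9 0 0 1 0 0 0; 0.9 0 0 0 0 0 0; 0.9 0 0 0 0 0 0")

```text
time_s: 14.72
position: [0.5471, 0.2394, 0.078]
tool_rot: [[0.128, 0.992, 0.0], [0.992, -0.128, 0.0], [0.0, 0.0, -1.0]]
ft_force: [1.2, -0.2, -0.8]
grip_width: 0.0352
```

arm_command(rows="0.9 -0.6 -0.4 1.2 0 0 0; 0.9 0 0 0 0 0 0; 0.9 0 0 0.5 0 0 0; 0.9 0 0 0 0 0 0")

```text
time_s: 15.05
position: [0.5466, 0.2388, 0.076]
tool_rot: [[0.128, 0.992, -0.0], [0.992, -0.128, -0.0], [-0.0, -0.0, -1.0]]
ft_force: [0.8, 1.1, -1.0]
grip_width: 0.0352
```

arm_command(rows="0.9 0 0 0.5 0 0 0; 0.9 0 0 0 0 0 0; 0.9 0 0 0 0 0 0")

```text
time_s: 15.3
position: [0.5467, 0.2389, 0.0758]
tool_rot: [[0.128, 0.992, 0.0], [0.992, -0.128, 0.0], [0.0, 0.0, -1.0]]
ft_force: [-1.2, -0.4, 1.5]
grip_width: 0.0347
```

arm_command(rows="0.9 0 0 0.4 0 0 0; 0.9 0 0 0 0 0 0")

```text
time_s: 15.47
position: [0.5467, 0.2389, 0.0757]
tool_rot: [[0.128, 0.992, 0.0], [0.992, -0.128, 0.0], [0.0, 0.0, -1.0]]
ft_force: [-0.8, -0.3, 5.3]
grip_width: 0.0351
```

Contact. Release, rise, and check.

arm_command(rows="0.4 0 0 0 0 0 0; 0.2 0 0 0 0 0 0; 0 0 0 0 0 0 0; 0 0 0 0 0 0 0; 0 0 0 0 0 0 0")

```text
time_s: 15.88
position: [0.5467, 0.2388, 0.0751]
tool_rot: [[0.128, 0.992, -0.0], [0.992, -0.128, -0.0], [-0.0, -0.0, -1.0]]
ft_force: [-0.5, -0.2, -0.3]
grip_width: 0.0853
```

arm_command(rows="0 0 0 -10 0 0 0; 0 0 0 -25 0 0 0; 0 5 0 -30 0 0 0; 0 10 0 -25 0 0 0; 0 10 0 -8 0 0 0")

```text
time_s: 16.3
position: [0.5511, 0.2641, 0.1784]
tool_rot: [[0.129, 0.992, 0.007], [0.992, -0.129, 0.002], [0.003, 0.007, -1.0]]
ft_force: [-0.5, 1.3, -0.0]
grip_width: 0.0853
```

arm_command(rows="0 0 0 0 0 0 0; 0 0 0 0 0 0 0; 0 0 0 0 0 0 0; 0 0 0 0 0 0 0")

```text
time_s: 16.63
position: [0.5494, 0.263, 0.1721]
tool_rot: [[0.129, 0.992, -0.002], [0.992, -0.129, -0.001], [-0.001, -0.002, -1.0]]
ft_force: [0.3, 0.5, -0.7]
grip_width: 0.0854
```

```bash
python3 - <<'E'
from h import *
st()
c=eyes.camera_model('wrist'); im=shot('wrist','w5.png')
import json; json.dump({k:np.array(c[k]).tolist() for k in('mtx','k1','view')},open('w5.json','w'))
cv2.imwrite('pics/w5c.png',cv2.resize(im[150:390,100:420,::-1],None,fx=2.5,fy=2.5,interpolation=2))
E
```

```text
16.63 [549.4 263.  172.1] jaw -7.4 tilt [-0.0023 -0.0007] w 85.4 F [ 0.3  0.5 -0.7]
```

View pics/w5c.png

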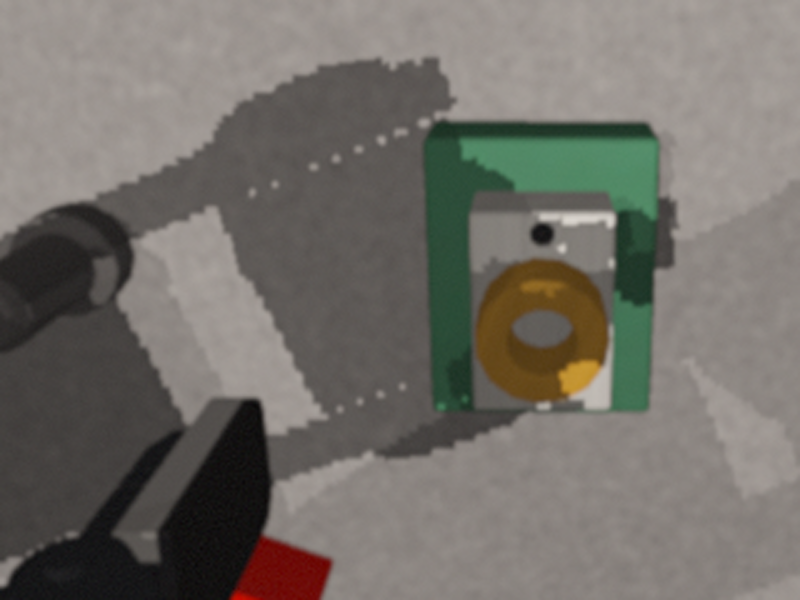

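Crop: the ring lies flat, its top centre near (542,340). The die's top corners are (470,209), (615,211), (611,409) and (474,409). Now the offset.

```bash
python3 - <<'E'
from h import *
import json;c=json.load(open('w5.json'))
P=lambda u,v,z: at(c,100+(u+.5)/2.5-.5,150+(v+.5)/2.5-.5,z)*1000
D=np.array([P(*q,.055) for q in((470,209),(615,211),(611,409),(474,409))]);r=P(542,340,.075)
A=np.array([P(*q,.03) for q in((424,138),(658,137),(649,410),(433,410))])
yaw=np.radians(-7.3);R=np.array([[np.cos(yaw),-np.sin(yaw)],[np.sin(yaw),np.cos(yaw)]])
print(D.mean(0),r,(r-D.mean(0))[:2]@R,(D-A).mean(0)[:2]@R, np.linalg.norm(D-np.roll(D,1,0),axis=1))
print(P(542,402,.075)-r,P(475,340,.075)-r)
# fly to punch: foot ~ (390.5,259)
plan([(0,400,295,175,-7.3,25)])
E
```

```text
[547.69510304 240.44265738  55.        ] [547.60856381 240.99815553  75.        ] [-0.15642194  0.53999946] [ 0.43351989 -0.67935531] [60.16863041 39.24839366 59.58986078 39.69753004]
[ -2.31140998 -17.6929227    0.        ] [-17.23980912   2.25163212   0.        ]
g0: 7 x shift [  1.8 -21.8  -0.4] (sum [  12.4 -152.4   -2.5]); 1 x turn [-0.1  0.1 -0.1]
```

The ring is within 0.6 mm of centre. On to the punch.

arm_command(rows="0 0 -12 0 0 0 0; 0 1 -20 0 0 0 0; 0 2 -25 0 0 0 0; 0 2 -25 0 0 0 0; 0 2 -25 0 0 0 0")

```text
time_s: 17.1
position: [0.4434, 0.2839, 0.1725]
tool_rot: [[0.129, 0.992, -0.001], [0.992, -0.129, -0.001], [-0.001, -0.001, -1.0]]
ft_force: [-0.4, 0.6, 0.2]
grip_width: 0.0852
```

arm_command(rows="0 2 -25 0 0 0 0; 0 2 -15 0 0 0 0; 0 0 -5 0 0 0 0; 0 0 0 0 0 0 0; 0 0 0 0 0 0 0")

```text
time_s: 17.52
position: [0.4012, 0.2939, 0.1731]
tool_rot: [[0.128, 0.992, 0.0], [0.992, -0.128, -0.0], [-0.0, 0.0, -1.0]]
ft_force: [0.9, 0.1, 0.2]
grip_width: 0.0854
```

arm_command(rows="0 0 0 0 0 0 0; 0 0 0 0 0 0 0")

```text
time_s: 17.68
position: [0.4015, 0.2938, 0.173]
tool_rot: [[0.129, 0.992, 0.0], [0.992, -0.129, -0.0], [-0.0, 0.0, -1.0]]
ft_force: [-0.5, 0.4, -0.5]
grip_width: 0.0855
```

```bash
python3 - <<'E'
from h import *
st()
c=eyes.camera_model('wrist'); im=shot('wrist','w6.png')
import json; json.dump({k:np.array(c[k]).tolist() for k in('mtx','k1','view')},open('w6.json','w'))
print(proj(c,[.3905,.259,0]),proj(c,[.3905,.259,.06]))
cv2.imwrite('pics/w6c.png',cv2.resize(im[150:390,160:480,::-1],None,fx=2.5,fy=2.5,interpolation=2))
E
```

```text
17.68 [401.5 293.8 173. ] jaw -7.42 tilt [ 0.0001 -0.0001] w 85.5 F [-0.5  0.4 -0.5]
(np.float64(307.30161986874435), np.float64(264.88185467315)) (np.float64(305.54436614019284), np.float64(294.8630295837802))
```

View pics/w6c.png

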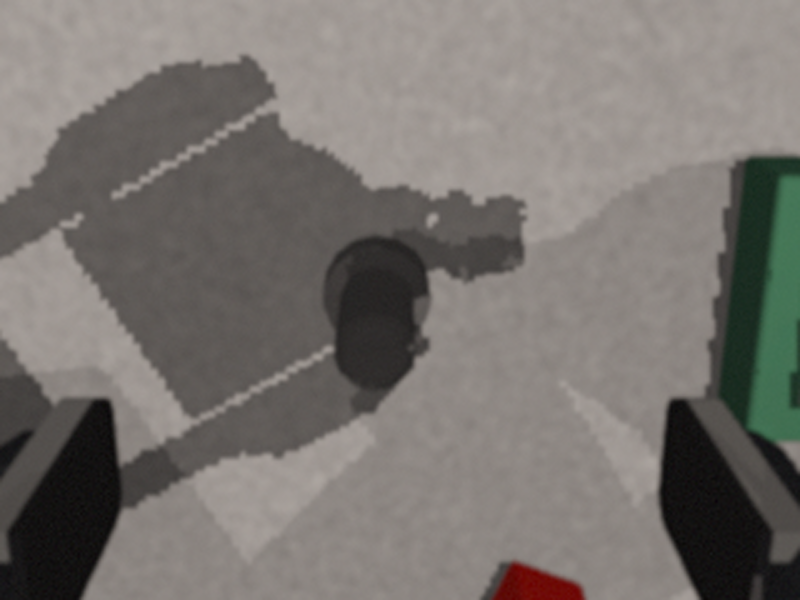

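The punch foot spans x 325–430 with its near edge at y 237; the shank's top disc spans x 335–415 with its bottom at y 390. Now solve for its position.

```bash
python3 - <<'E'
from h import *
import json;c=json.load(open('w6.json'))
P=lambda u,v,z: at(c,160+(u+.5)/2.5-.5,150+(v+.5)/2.5-.5,z)*1000
yaw=np.radians(-7.3);ax=np.array([np.cos(yaw),np.sin(yaw),0]);ay=np.array([-np.sin(yaw),np.cos(yaw),0])
e=P(377,237,0);print('from foot near edge',e-18*ay, 'foot L/R z=.014',P(325,290,.014),P(430,290,.014),(P(325,290,.014)+P(430,290,.014))/2)
b=P(376,390,.056);print('from shank bottom edge',b+12*ay)
E
```

```text
from foot near edge [393.38152238 258.86855592   0.        ] foot L/R z=.014 [377.18011766 265.31043771  14.        ] [411.12077538 260.82570737  14.        ] [394.15044652 263.06807254  14.        ]
from shank bottom edge [393.7322785  260.19647795  56.        ]
```

```bash
python3 - <<'E'
from h import *
st(); plan([(0,392.7,258.6,100,-7.3),(0,392.7,258.6,40,-7.3,15)])
E
```

```text
17.73 [401.3 293.8 173. ] jaw -7.42 tilt [-0.0001 -0.0001] w 85.7 F [ 0.8 -0.6 -0.8]
g0: 3 x shift [-12.   -1.3  24.3] (sum [-36.  -4.  73.]); 0 x turn [-0.   0.  -0.1]
g0: 4 x shift [ 0.  0. 15.] (sum [ 0.  0. 60.]); 0 x turn [0. 0. 0.]
```

arm_command(rows="0 -12 -1.3 24 0 0 0; 0 -12 -1.3 24 0 0 0; 0 -12 -1.4 25 0 0 0.1; 0 0 0 20 0 0 0; 0 0 0 18 0 0 0")

```text
time_s: 18.15
position: [0.3921, 0.2581, 0.0609]
tool_rot: [[0.131, 0.991, -0.001], [0.991, -0.131, -0.0], [-0.0, -0.001, -1.0]]
ft_force: [-0.3, 0.5, -0.3]
grip_width: 0.0853
```

arm_command(rows="0 0 0 14 0 0 0; 0 0 0 8 0 0 0; 0 0 0 0 0 0 0; 0.9 0 0 0 0 0 0; 0.9 0 0 0 0 0 0")

```text
time_s: 18.57
position: [0.3925, 0.259, 0.0409]
tool_rot: [[0.13, 0.992, 0.001], [0.992, -0.13, 0.0], [0.001, 0.001, -1.0]]
ft_force: [0.9, 0.3, 0.5]
grip_width: 0.0639
```

arm_command(rows="0.95 0 0 0 0 0 0; 0.95 0 0 0 0 0 0; 0.95 0 0 0 0 0 0; 0.95 0 0 0 0 0 0; 0.95 0 0 0 0 0 0")

```text
time_s: 18.98
position: [0.3922, 0.259, 0.0407]
tool_rot: [[0.13, 0.992, 0.001], [0.992, -0.13, 0.0], [0.0, 0.001, -1.0]]
ft_force: [0.0, -0.1, 6.6]
grip_width: 0.0231
```

arm_command(rows="0.95 0 0 0 0 0 0; 0.95 0 0 0 0 0 0; 0.95 0 0 0 0 0 0")

```text
time_s: 19.23
position: [0.3922, 0.259, 0.0408]
tool_rot: [[0.13, 0.992, 0.001], [0.992, -0.13, 0.0], [0.001, 0.001, -1.0]]
ft_force: [-0.5, -1.0, 6.2]
grip_width: 0.0226
```

```bash
python3 - <<'E'
from h import *
st(); p=readout.observe()['position']*1000
plan([(0,p[0],p[1],180,-7.3),(0,556.5,-241.7,180,-7.3,30)])
E
```

```text
19.23 [392.2 259.   40.8] jaw -7.47 tilt [0.001  0.0004] w 22.6 F [-0.5 -1.   6.2]
g0: 5 x shift [  0.    0.  -27.8] (sum [ 1.000e-01  1.000e-01 -1.392e+02]); 1 x turn [ 0.1 -0.  -0.2]
g0: 18 x shift [-26.4  12.6   0. ] (sum [-475.7  226.6    0. ]); 0 x turn [0. 0. 0.]
```

Punch gripped. Carry it to the support.

arm_command(rows="0.95 0 0 -10 0 0 0; 0.95 0 0 -22 0 0 0; 0.95 0 0 -30 0 0 0; 0.95 0 0 -30 0 0 0; 0.95 0 0 -30 0 0 0", squeeze=50)

```text
time_s: 19.65
position: [0.3914, 0.2587, 0.1634]
tool_rot: [[0.13, 0.992, -0.001], [0.992, -0.13, -0.0], [-0.001, -0.001, -1.0]]
ft_force: [0.2, -0.6, -2.1]
grip_width: 0.0227
```

arm_command(rows="0.95 -12 6 -12 0 0 0; 0.95 -22 10 -4 0 0 0; 0.95 -26 12.5 0 0 0 0; 0.95 -26 12.5 0 0 0 0; 0.95 -26 12.5 0 0 0 0")

```text
time_s: 20.07
position: [0.4302, 0.1397, 0.1782]
tool_rot: [[0.129, 0.992, -0.0], [0.992, -0.129, -0.0], [-0.0, -0.0, -1.0]]
ft_force: [-0.9, 0.4, -2.3]
grip_width: 0.0226
```

arm_command(rows="0.95 -26 12.5 0 0 0 0; 0.95 -26 12.5 0 0 0 0; 0.95 -26 12.5 0 0 0 0; 0.95 -26 12.5 0 0 0 0; 0.95 -26 12.5 0 0 0 0")

```text
time_s: 20.48
position: [0.4753, 0.0025, 0.178]
tool_rot: [[0.13, 0.991, -0.001], [0.991, -0.13, 0.0], [0.0, -0.001, -1.0]]
ft_force: [-0.4, 0.7, -1.7]
grip_width: 0.0226
```

arm_command(rows="0.95 -26 12.5 0 0 0 0; 0.95 -26 12.5 0 0 0 0; 0.95 -26 12.5 0 0 0 0; 0.95 -26 12.5 0 0 0 0; 0.95 -26 12.5 0 0 0 0")

```text
time_s: 20.9
position: [0.5205, -0.1345, 0.1779]
tool_rot: [[0.13, 0.991, -0.001], [0.991, -0.13, 0.001], [0.0, -0.001, -1.0]]
ft_force: [0.6, -0.1, -1.1]
grip_width: 0.0227
```

arm_command(rows="0.95 -20 12.5 0 0 0 0; 0.95 -10 6 0 0 0 0; 0.95 0 0 0 0 0 0; 0.95 0 0 0 0 0 0; 0.95 0 0 0 0 0 0")

```text
time_s: 21.32
position: [0.5345, -0.1641, 0.178]
tool_rot: [[0.129, 0.992, -0.001], [0.992, -0.129, 0.001], [0.001, -0.001, -1.0]]
ft_force: [-0.9, 0.8, -2.4]
grip_width: 0.0226
```

arm_command(rows="0.95 0 0 0 0 0 0; 0.95 0 0 0 0 0 0; 0.95 0 0 0 0 0 0")

```text
time_s: 21.57
position: [0.5349, -0.1646, 0.1784]
tool_rot: [[0.129, 0.992, 0.0], [0.992, -0.129, -0.0], [-0.0, 0.0, -1.0]]
ft_force: [0.2, -0.4, -2.6]
grip_width: 0.0227
```

```bash
python3 - <<'E'
from h import *
st()
c=eyes.camera_model('wrist'); im=shot('wrist','w7.png')
import json; json.dump({k:np.array(c[k]).tolist() for k in('mtx','k1','view')},open('w7.json','w'))
print([np.round(proj(c,p)) for p in([.554,-.178,.055],[.560,-.308,.055])])
E
```

```text
21.57 [ 534.9 -164.6  178.4] jaw -7.42 tilt [ 0.0001 -0.    ] w 22.7 F [ 0.2 -0.4 -2.6]
[array([344., 256.]), array([369., 406.])]
```

View pics/w7.png

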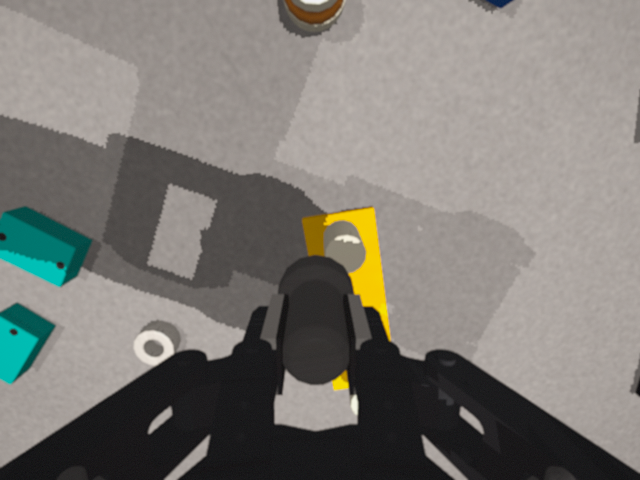

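The punch hangs upright in the jaws. The plate's near end has corners (303,218) and (374,207), and its right edge runs to (390,335). I'll check the support's centre against the top-camera value.

```bash
python3 - <<'E'
from h import *
import json;c=json.load(open('w7.json'))
im=cv2.cvtColor(cv2.imread('pics/w7.png'),cv2.COLOR_BGR2HSV)
m=cv2.inRange(im,(20,150,60),(35,255,255)); cs,_=cv2.findContours(m,0,2);k=max(cs,key=cv2.contourArea)
print(cv2.approxPolyDP(k,3,True)[:,0].tolist())
for row in(230,260,290,320):
  u=np.flatnonzero(m[row]).max(); print(row,u,at(c,u+.5,row,.008)*1000)
a=at(c,302.5,219,.008)*1000;b=at(c,374.5,209,.008)*1000;print(a,b,np.linalg.norm(a-b))
y=np.radians(2.4); print('centre',(a+b)/2-85*np.array([-np.sin(y),np.cos(y),0]))
plan([(.95,557,-242.2,178,-7.3),(.95,557,-242.2,70,-7.3),(.95,557,-242.2,51,-7.3)])
E
```

```text
[[303, 218], [309, 255], [323, 255], [322, 233], [332, 222], [343, 219], [357, 228], [366, 257], [358, 269], [348, 273], [353, 292], [360, 295], [363, 306], [371, 306], [379, 313], [389, 341], [373, 208]]
230 376 [ 584.80197601 -175.56908574    8.        ]
260 380 [ 585.97982504 -202.1604455     8.        ]
290 384 [ 587.22543841 -230.13598965    8.        ]
320 387 [ 587.66244743 -259.50019653    8.        ]
[ 525.71555393 -158.40222499    8.        ] [ 584.65723493 -157.80444788    8.        ] 58.9447122068534
centre [ 558.745825 -243.028777    8.      ]
g0.95: 3 x shift [-24.6  10.6   0.1] (sum [-73.9  31.9   0.4]); 0 x turn [ 0.   0.  -0.1]
g0.95: 4 x shift [ 0.  0. 27.] (sum [  0.   0. 108.]); 0 x turn [0. 0. 0.]
g0.95: 1 x shift [ 0.  0. 19.] (sum [ 0.  0. 19.]); 0 x turn [0. 0. 0.]
```

arm_command(rows="0.95 -14 6 0 0 0 0; 0.95 -24 10 0 0 0 0; 0.95 -24 10 0 0 0 0; 0.95 -12.5 6 0 0 0 0; 0.95 0 0 14 0 0 0")

```text
time_s: 22.03
position: [0.5586, -0.2477, 0.1661]
tool_rot: [[0.132, 0.991, 0.005], [0.991, -0.132, -0.004], [-0.004, 0.005, -1.0]]
ft_force: [0.6, 0.3, -2.2]
grip_width: 0.0231
```

arm_command(rows="0.95 0 0 25 0 0 0; 0.95 0 0 25 0 0 0; 0.95 0 0 20 0 0 0; 0.95 0 0 15 0 0 0; 0.95 0 0 9 0 0 0")

```text
time_s: 22.45
position: [0.5566, -0.2438, 0.0682]
tool_rot: [[0.13, 0.991, -0.002], [0.991, -0.13, 0.001], [0.001, -0.002, -1.0]]
ft_force: [1.4, 0.2, -2.0]
grip_width: 0.023
```

arm_command(rows="0.95 0 0 5 0 0 0; 0.95 0 0 0 0 0 0; 0.95 0 0 0 0 0 0; 0.95 0 0 0 0 0 0; 0.95 0 0 0 0 0 0")

```text
time_s: 22.87
position: [0.5574, -0.2436, 0.0662]
tool_rot: [[0.13, 0.992, 0.001], [0.992, -0.13, -0.001], [-0.001, 0.002, -1.0]]
ft_force: [-0.6, 0.4, -2.1]
grip_width: 0.023
```

```bash
python3 - <<'E'
from h import *
st(); plan([(.95,557.1,-242.8,51,-7.3)])
E
```

```text
22.87 [ 557.4 -243.6   66.2] jaw -7.47 tilt [ 0.0014 -0.001 ] w 23.0 F [-0.6  0.4 -2.1]
g0.95: 1 x shift [ 0.8 -0.4 15.2] (sum [ 0.8 -0.4 15.2]); 1 x turn [ 0.1  0.  -0.2]
```

arm_command(rows="0.95 0.8 -0.4 6 0 0 0; 0.95 0 0 6 0 0 0; 0.95 0 0 3 0 0 0; 0.95 0 0 0 0 0 0; 0.95 0 0 0 0 0 0")

```text
time_s: 23.28
position: [0.5566, -0.2425, 0.0499]
tool_rot: [[0.13, 0.992, -0.001], [0.992, -0.13, 0.0], [0.0, -0.001, -1.0]]
ft_force: [0.4, 0.6, -1.9]
grip_width: 0.0227
```

arm_command(rows="0.95 0 0 1 0 0 0; 0.95 0 0 0 0 0 0; 0.95 0 0 0.5 0 0 0; 0.95 0 0 0 0 0 0")

```text
time_s: 23.62
position: [0.5568, -0.2426, 0.0489]
tool_rot: [[0.13, 0.992, 0.0], [0.992, -0.13, -0.0], [-0.0, 0.0, -1.0]]
ft_force: [-0.3, 0.4, -1.4]
grip_width: 0.0226
```

arm_command(rows="0.95 0 0 0.5 0 0 0; 0.95 0 0 0 0 0 0; 0.95 0 0 0 0 0 0")

```text
time_s: 23.87
position: [0.5568, -0.2426, 0.0489]
tool_rot: [[0.13, 0.992, 0.001], [0.992, -0.13, -0.0], [-0.0, 0.001, -1.0]]
ft_force: [-2.0, 1.7, 5.0]
grip_width: 0.0226
```

Contact. Release and rise, then a top-camera crop of the support with the wrist view beside it.

arm_command(rows="0.6 0 0 0 0 0 0; 0.4 0 0 0 0 0 0; 0 0 0 0 0 0 0; 0 0 0 0 0 0 0; 0 0 0 0 0 0 0")

```text
time_s: 24.28
position: [0.5567, -0.2425, 0.0481]
tool_rot: [[0.13, 0.992, -0.0], [0.992, -0.13, 0.0], [0.0, -0.0, -1.0]]
ft_force: [0.8, -0.2, 0.2]
grip_width: 0.0807
```

arm_command(rows="0 0 0 -10 0 0 0; 0 0 0 -25 0 0 0; 0 5 0 -35 0 0 0; 0 15 0 -35 0 0 0; 0 20 0 -20 0 0 0")

```text
time_s: 24.7
position: [0.5626, -0.2038, 0.1778]
tool_rot: [[0.132, 0.991, 0.005], [0.991, -0.132, -0.003], [-0.002, 0.005, -1.0]]
ft_force: [-0.1, -0.6, 0.4]
grip_width: 0.0854
```

arm_command(rows="0 10 0 0 0 0 0; 0 0 0 0 0 0 0; 0 0 0 0 0 0 0; 0 0 0 0 0 0 0")

```text
time_s: 25.03
position: [0.5628, -0.1934, 0.1721]
tool_rot: [[0.13, 0.991, -0.002], [0.991, -0.13, 0.001], [0.001, -0.002, -1.0]]
ft_force: [0.6, -0.2, -0.5]
grip_width: 0.0852
```

```bash
python3 - <<'E'
from h import *
st()
c=eyes.camera_model('wrist'); im=shot('wrist','w8.png')
import json; json.dump({k:np.array(c[k]).tolist() for k in('mtx','k1','view')},open('w8.json','w'))
cv2.imwrite('pics/w8c.png',cv2.resize(im[170:430,240:440,::-1],None,fx=2.3,fy=2.3,interpolation=2))
E
```

```text
25.03 [ 562.8 -193.4  172.1] jaw -7.49 tilt [-0.002   0.0009] w 85.2 F [ 0.6 -0.2 -0.5]
```

View pics/w8c.png

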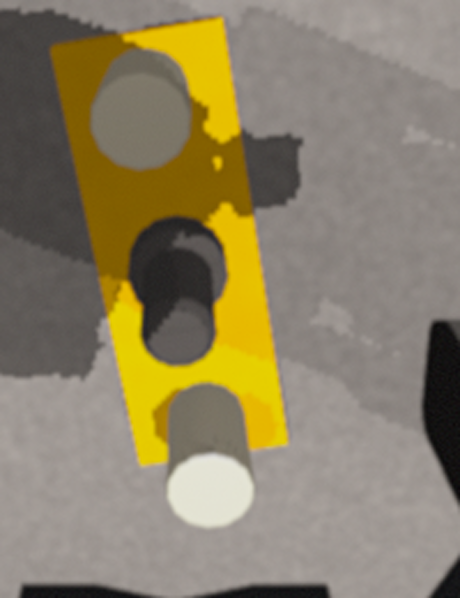

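The punch stands upright on the plate between the pillars (tops at crop (140,121) and (210,490)). Its top centre is near (179,332), and its foot spans x 130–227 with the near edge at y 216. Check the centring.

```bash
python3 - <<'E'
from h import *
import json;c=json.load(open('w8.json'))
P=lambda u,v,z: at(c,240+(u+.5)/2.3-.5,170+(v+.5)/2.3-.5,z)*1000
a=P(140,121,.055);b=P(210,490,.055);m=(a+b)/2;d=(a-b)/np.linalg.norm(a-b); n=np.array([d[1],-d[0],0])
print('pillars',a,b,np.linalg.norm(a-b),'mid',m,'yaw',np.degrees(np.arctan2(d[1],d[0]))-90)
C=np.array([P(*q,.008) for q in((50,46),(223,17),(288,445),(140,466))]);print('plate',C.mean(0),np.linalg.norm(C-np.roll(C,1,0),axis=1))
f=P(178,216,.008); f=f-18*d; t=P(179,366,.064)+12*d
for q in(f,t,(P(130,265,.022)+P(227,265,.022))/2): print(np.round(q,1),'rel mid x,y',np.round([(q-m)@n,(q-m)@d],1),'rel plate',np.round([(q-C.mean(0))@n,(q-C.mean(0))@d],1))
E
```

```text
pillars [ 555.2888188  -176.77271617   55.        ] [ 560.27611253 -305.86765678   55.        ] 129.1912411530582 mid [ 557.78246567 -241.32018648   55.        ] yaw 2.2123938206349436
plate [ 557.9868728  -241.71659452    8.        ] [169.32174531  59.31541871 169.30943663  59.13361465]
[ 561.  -242.6    8. ] rel mid x,y [ 3.1 -1.4] rel plate [ 2.9 -1. ]
[ 556.3 -240.8   64. ] rel mid x,y [-1.5  0.5] rel plate [-1.7  0.9]
[ 558.7 -237.6   22. ] rel mid x,y [1.1 3.7] rel plate [0.9 4.1]
```

Allowing for the view direction, the punch is within about 0.5 mm of the midpoint. Now the red stop, gripped across its long side so the fingers clear the anvil.

```bash
python3 - <<'E'
from h import *
st(); plan([(0,412,126,150,60,30)])
E
```

```text
25.08 [ 562.8 -193.5  172. ] jaw -7.51 tilt [-0.0021  0.001 ] w 85.3 F [ 0.2 -0.3  0.4]
g0: 12 x shift [ 24.8 -15.9   1.9] (sum [ 297.1 -191.2   22.6]); 10 x turn [-0.  -0.  -6.8]
```

arm_command(rows="0 12 -8 0 0 0 0; 0 22 -14 2 0 0 0; 0 25 -16 2 0 0 0; 0 25 -16 2 0 0 0; 0 25 -16 2 0 0 0")

```text
time_s: 25.5
position: [0.507, -0.0755, 0.1642]
tool_rot: [[0.131, 0.991, -0.002], [0.991, -0.131, 0.001], [0.0, -0.002, -1.0]]
ft_force: [0.9, 0.0, 0.4]
grip_width: 0.0858
```

arm_command(rows="0 25 -16 2 0 0 0; 0 25 -16 2 0 0 0; 0 25 -16 2 0 0 0; 0 25 -16 2 0 0 0; 0 25 -16 2 0 0 0")

```text
time_s: 25.92
position: [0.4441, 0.0591, 0.1545]
tool_rot: [[0.131, 0.991, -0.001], [0.991, -0.131, 0.0], [-0.0, -0.001, -1.0]]
ft_force: [1.0, 0.4, -0.3]
grip_width: 0.0858
```

arm_command(rows="0 25 -16 2 0 0 0; 0 25 -16 2 0 0 0; 0 13 -9 2 0 0 -3.5; 0 0 0 0 0 0 -7; 0 0 0 0 0 0 -7")

```text
time_s: 26.33
position: [0.412, 0.1267, 0.1486]
tool_rot: [[-0.181, 0.984, -0.002], [0.984, 0.181, -0.0], [0.0, -0.002, -1.0]]
ft_force: [-0.2, -0.7, 0.3]
grip_width: 0.0858
```

arm_command(rows="0 0 0 0 0 0 -7; 0 0 0 0 0 0 -7; 0 0 0 0 0 0 -7; 0 0 0 0 0 0 -7; 0 0 0 0 0 0 -7")

```text
time_s: 26.75
position: [0.4125, 0.1258, 0.1485]
tool_rot: [[-0.711, 0.703, -0.002], [0.703, 0.711, -0.0], [0.001, -0.001, -1.0]]
ft_force: [0.2, -0.3, 0.2]
grip_width: 0.0853
```

arm_command(rows="0 0 0 0 0 0 -7; 0 0 0 0 0 0 -7; 0 0 0 0 0 0 -1; 0 0 0 0 0 0 0; 0 0 0 0 0 0 0")

```text
time_s: 27.17
position: [0.4125, 0.1261, 0.1489]
tool_rot: [[-0.864, 0.503, -0.001], [0.503, 0.864, -0.0], [0.001, -0.0, -1.0]]
ft_force: [0.6, -0.6, -1.5]
grip_width: 0.0853
```

arm_command(rows="0 0 0 0 0 0 0; 0 0 0 0 0 0 0")

```text
time_s: 27.33
position: [0.4125, 0.1263, 0.1491]
tool_rot: [[-0.865, 0.501, -0.0], [0.501, 0.865, -0.0], [0.0, -0.0, -1.0]]
ft_force: [-0.1, -0.6, 0.4]
grip_width: 0.0854
```

```bash
python3 - <<'E'
from h import *
st()
c=eyes.camera_model('wrist'); im=shot('wrist','w9.png')
import json; json.dump({k:np.array(c[k]).tolist() for k in('mtx','k1','view')},open('w9.json','w'))
u,v=np.round(proj(c,[.429,.1157,.035])).astype(int);print(u,v); x0,y0=max(u-100,0),max(v-80,0);print(x0,y0)
cv2.imwrite('pics/w9c.png',cv2.resize(im[y0:y0+160,x0:x0+200,::-1],None,fx=3,fy=3,interpolation=2))
E
```

```text
27.33 [412.5 126.3 149.1] jaw 59.93 tilt [-0.0002 -0.    ] w 85.4 F [-0.1 -0.6  0.4]
314 271
214 191
```

View pics/w9c.png

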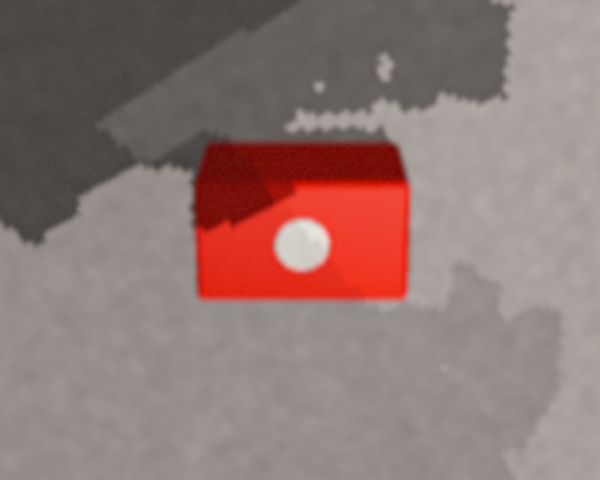

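The red block is square to the jaws. Its screw is at crop (302,244), and its top face spans x 196–408, y 182–298.

```bash
python3 - <<'E'
from h import *
import json;c=json.load(open('w9.json'))
P=lambda u,v,z: at(c,214+(u+.5)/3-.5,191+(v+.5)/3-.5,z)*1000
C=np.array([P(*q,.035) for q in((194,182),(409,182),(407,298),(198,298))]);print(C.mean(0),P(302,244,.035),np.linalg.norm(C-np.roll(C,1,0),axis=1))
e=C[1]-C[0];print(np.degrees(np.arctan2(e[1],e[0])))
p=P(302,243,.035)-np.array([.9,1.,0]); st(); plan([(0,p[0],p[1],80,60),(0,p[0],p[1],28,60,15)]); print(p)
E
```

```text
[428.93335305 116.2121675   35.        ] [429.57725241 115.83154575  35.        ] [28.57450899 48.62798461 28.58342825 48.85916024]
59.810671724319974
27.38 [412.5 126.3 149.2] jaw 59.95 tilt [-0.0001 -0.    ] w 85.5 F [-0.  -0.9  0.7]
g0: 3 x shift [-6.5 -0.6 23.1] (sum [-19.5  -1.8  69.2]); 0 x turn [-0. -0. -0.]
g0: 4 x shift [ 0.  0. 13.] (sum [ 0.  0. 52.]); 0 x turn [0. 0. 0.]
[428.46402157 114.95573601  35.        ]
```

arm_command(rows="0 -7 0 23 0 0 0; 0 -7 0 23 0 0 0; 0 -6.5 -1 23 0 0 0; 0 0 0 20 0 0 0; 0 0 0 15 0 0 0")

```text
time_s: 27.8
position: [0.4295, 0.1151, 0.0437]
tool_rot: [[-0.866, 0.501, -0.001], [0.501, 0.866, -0.0], [0.001, -0.001, -1.0]]
ft_force: [0.5, -0.8, -0.4]
grip_width: 0.0853
```

arm_command(rows="0 0 0 11 0 0 0; 0 0 0 6 0 0 0; 0 0 0 0 0 0 0; 0.9 0 0 0 0 0 0; 0.9 0 0 0 0 0 0")

```text
time_s: 28.22
position: [0.4301, 0.1153, 0.0289]
tool_rot: [[-0.866, 0.5, 0.001], [0.5, 0.866, -0.0], [-0.001, 0.001, -1.0]]
ft_force: [0.1, -0.9, -0.3]
grip_width: 0.0643
```

arm_command(rows="0.9 0 0 0 0 0 0; 0.9 0 0 0 0 0 0; 0.9 0 0 0 0 0 0; 0.9 0 0 0 0 0 0; 0.9 0 0 0 0 0 0")

```text
time_s: 28.63
position: [0.4301, 0.1153, 0.0291]
tool_rot: [[-0.866, 0.5, 0.002], [0.5, 0.866, -0.0], [-0.002, 0.001, -1.0]]
ft_force: [-0.5, -0.6, 5.5]
grip_width: 0.049
```

```bash
python3 - <<'E'
from h import *
st(); p=readout.observe()['position']*1000
y=np.radians(-7.4); t=np.array([546.5,239.6])+80*np.array([np.cos(y),np.sin(y)]); print(t)
plan([(.9,p[0],p[1],180,60),(.9,t[0],t[1],180,82.6)])
E
```

```text
28.63 [430.1 115.3  29.1] jaw 60.03 tilt [ 0.0017 -0.0001] w 49.0 F [-0.5 -0.6  5.5]
[625.83369299 229.29635227]
g0.9: 5 x shift [ -0.    0.  -30.2] (sum [-2.000e-01  1.000e-01 -1.509e+02]); 0 x turn [0.  0.1 0. ]
g0.9: 7 x shift [-16.1  28.1   0. ] (sum [-112.5  196.6    0. ]); 4 x turn [ 0.   0.  -5.7]
```

arm_command(rows="0.9 0 0 -10 0 0 0; 0.9 0 0 -25 0 0 0; 0.9 0 0 -35 0 0 0; 0.9 0 0 -35 0 0 0; 0.9 0 0 -30 0 0 0")

```text
time_s: 29.05
position: [0.4295, 0.1153, 0.1658]
tool_rot: [[-0.866, 0.5, 0.002], [0.5, 0.866, 0.0], [-0.001, 0.001, -1.0]]
ft_force: [0.9, 0.0, -0.6]
grip_width: 0.0489
```

arm_command(rows="0.9 -6 11 -16 0 0 0; 0.9 -13 23 0 0 0 0; 0.9 -16 28 0 0 0 0; 0.9 -16 28 0 0 0 0; 0.9 -16 28 0 0 0 0")

```text
time_s: 29.47
position: [0.5476, 0.1849, 0.1799]
tool_rot: [[-0.866, 0.5, 0.001], [0.5, 0.866, 0.0], [-0.001, 0.0, -1.0]]
ft_force: [0.2, -0.2, -1.6]
grip_width: 0.049
```

arm_command(rows="0.9 -16 28 0 0 0 0; 0.9 -16 28 0 0 0 0; 0.9 -13 22 0 0 0 -3; 0.9 0 0 0 0 0 -6; 0.9 0 0 0 0 0 -6")

```text
time_s: 29.88
position: [0.6252, 0.2297, 0.1786]
tool_rot: [[-0.967, 0.253, -0.001], [0.253, 0.967, -0.0], [0.001, -0.0, -1.0]]
ft_force: [0.6, -0.9, -0.4]
grip_width: 0.0492
```

arm_command(rows="0.9 0 0 0 0 0 -6; 0.9 0 0 0 0 0 -1.6; 0.9 0 0 0 0 0 0; 0.9 0 0 0 0 0 0; 0.9 0 0 0 0 0 0")

```text
time_s: 30.3
position: [0.6246, 0.2291, 0.1794]
tool_rot: [[-0.992, 0.129, 0.0], [0.129, 0.992, 0.0], [-0.0, 0.0, -1.0]]
ft_force: [1.0, 0.2, -0.6]
grip_width: 0.0491
```

```bash
python3 - <<'E'
from h import *
st(); plan([(.9,626.3,229.3,180,82.6),(.9,626.3,229.3,32,82.6)])
E
```

```text
30.3 [624.6 229.1 179.4] jaw 82.56 tilt [0.0001 0.    ] w 49.1 F [ 1.   0.2 -0.6]
g0.9: 1 x shift [-1.7  0.4 -0.6] (sum [-1.7  0.4 -0.6]); 0 x turn [ 0.  0. -0.]
g0.9: 5 x shift [ 0.   0.  29.6] (sum [  0.   0. 148.]); 0 x turn [0. 0. 0.]
```

arm_command(rows="0.9 -1.7 0.4 10 0 0 0; 0.9 0 0 25 0 0 0; 0.9 0 0 30 0 0 0; 0.9 0 0 30 0 0 0; 0.9 0 0 22 0 0 0")

```text
time_s: 30.72
position: [0.6253, 0.229, 0.0589]
tool_rot: [[-0.992, 0.129, -0.003], [0.129, 0.992, -0.001], [0.003, -0.001, -1.0]]
ft_force: [-0.3, 0.2, -2.3]
grip_width: 0.0491
```

arm_command(rows="0.9 0 0 15 0 0 0; 0.9 0 0 9 0 0 0; 0.9 0 0 4 0 0 0; 0.9 0 0 0 0 0 0; 0.9 0 0 0 0 0 0")

```text
time_s: 31.13
position: [0.6269, 0.2294, 0.035]
tool_rot: [[-0.992, 0.128, 0.001], [0.128, 0.992, 0.0], [-0.001, 0.0, -1.0]]
ft_force: [-0.6, -0.4, -0.2]
grip_width: 0.0491
```

```bash
python3 - <<'E'
from h import *
st(); plan([(.9,626.3,229.3,29.1,82.6)])
E
```

```text
31.13 [626.9 229.4  35. ] jaw 82.62 tilt [0.0014 0.0002] w 49.1 F [-0.6 -0.4 -0.2]
g0.9: 1 x shift [ 0.6 -0.2  5.9] (sum [ 0.6 -0.2  5.9]); 0 x turn [0.  0.1 0. ]
```

arm_command(rows="0.9 0.4 0 2 0 0 0; 0.9 0 0 1.5 0 0 0; 0.9 0 0 1 0 0 0; 0.9 0 0 0 0 0 0; 0.9 0 0 0 0 0 0")

```text
time_s: 31.55
position: [0.6261, 0.2293, 0.0299]
tool_rot: [[-0.992, 0.128, 0.0], [0.128, 0.992, 0.0], [-0.0, 0.0, -1.0]]
ft_force: [-0.3, -0.6, -0.8]
grip_width: 0.0491
```

arm_command(rows="0.9 0 0 0.6 0 0 0; 0.9 0 0 0 0 0 0; 0.9 0 0 0 0 0 0")

```text
time_s: 31.8
position: [0.6261, 0.2294, 0.0292]
tool_rot: [[-0.992, 0.128, 0.0], [0.128, 0.992, 0.0], [-0.0, 0.0, -1.0]]
ft_force: [-0.1, 0.2, -0.4]
grip_width: 0.0488
```

arm_command(rows="0.9 0 0 0.6 0 0 0; 0.9 0 0 0 0 0 0; 0.9 0 0 0 0 0 0")

```text
time_s: 32.05
position: [0.6261, 0.2293, 0.0292]
tool_rot: [[-0.992, 0.128, 0.001], [0.128, 0.992, 0.0], [-0.001, 0.0, -1.0]]
ft_force: [-2.4, -1.3, 5.7]
grip_width: 0.0491
```

Contact. Release, rise straight up, and move off to the robot side for a check.

arm_command(rows="0.3 0 0 0 0 0 0; 0.2 0 0 0 0 0 0; 0 0 0 0 0 0 0; 0 0 0 0 0 0 0; 0 0 0 0 0 0 0")

```text
time_s: 32.47
position: [0.626, 0.2293, 0.0283]
tool_rot: [[-0.992, 0.128, -0.0], [0.128, 0.992, -0.0], [0.0, -0.0, -1.0]]
ft_force: [-0.2, -1.0, -0.3]
grip_width: 0.0854
```

arm_command(rows="0 0 0 -10 0 0 0; 0 0 0 -25 0 0 0; 0 0 0 -35 0 0 0; 0 0 0 -35 0 0 0; 0 5 0 -35 0 0 0")

```text
time_s: 32.88
position: [0.6213, 0.2297, 0.1708]
tool_rot: [[-0.992, 0.129, 0.001], [0.129, 0.992, 0.0], [-0.001, 0.0, -1.0]]
ft_force: [0.2, 0.5, 0.0]
grip_width: 0.0853
```

arm_command(rows="0 15 0 -35 0 0 0; 0 20 0 -25 0 0 0; 0 0 0 0 0 0 0; 0 0 0 0 0 0 0; 0 0 0 0 0 0 0")

```text
time_s: 33.3
position: [0.5862, 0.2343, 0.2281]
tool_rot: [[-0.992, 0.128, -0.001], [0.128, 0.992, -0.0], [0.001, -0.0, -1.0]]
ft_force: [0.4, 1.0, 0.2]
grip_width: 0.0854
```

```bash
python3 - <<'E'
from h import *
st()
c=eyes.camera_model('wrist'); im=shot('wrist','w10.png')
import json; json.dump({k:np.array(c[k]).tolist() for k in('mtx','k1','view')},open('w10.json','w'))
cv2.imwrite('pics/w10c.png',cv2.resize(im[150:390,200:440,::-1],None,fx=2.5,fy=2.5,interpolation=2)); print(proj(c,[.6265,.229,.035]),proj(c,[.5465,.239,.03]))
E
```

```text
33.3 [586.2 234.3 228.1] jaw 82.63 tilt [-0.0008 -0.0003] w 85.4 F [0.4 1.  0.2]
(np.float64(315.30423523633687), np.float64(260.99510538891747)) (np.float64(314.7302140325249), np.float64(170.6354617261851))
```

View pics/w10c.png

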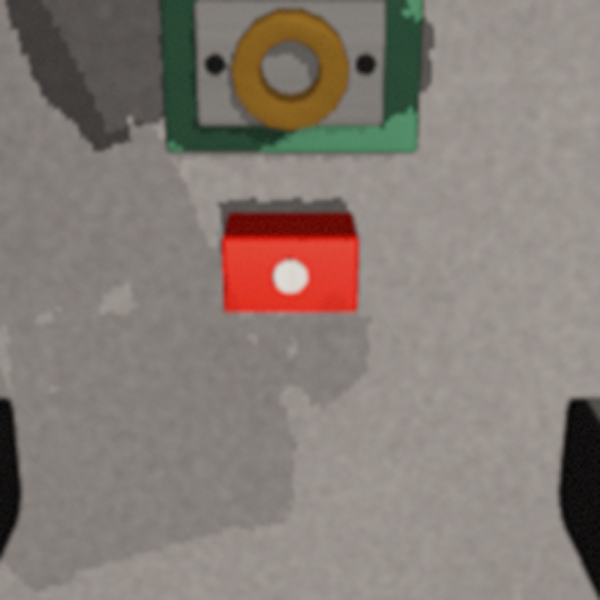

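The stop is parallel behind the anvil. The anvil's back edge runs (168,152)–(417,152); the red top corners are (223,237), (357,236), (358,310) and (225,311).

```bash
python3 - <<'E'
from h import *
import json;c=json.load(open('w10.json'))
P=lambda u,v,z: at(c,200+(u+.5)/2.5-.5,150+(v+.5)/2.5-.5,z)*1000
a,b=P(167,152,.03),P(418,152,.03);C=np.array([P(*q,.035) for q in((223,237),(357.5,236.5),(358,311),(224.5,311.5))])
d=(a-b)/np.linalg.norm(a-b);n=np.array([d[1],-d[0],0]);q=C.mean(0)-(a+b)/2
print(np.linalg.norm(a-b),np.linalg.norm(C-np.roll(C,1,0),axis=1),'centre from back edge',q@n,'lateral',q@d)
e=C[0]-C[1];print('angles',np.degrees(np.arctan2(d[1],d[0])),np.degrees(np.arctan2(e[1],e[0])))
im=shot('top','t9.png'); 
st()
o=cv2.imread('pics/t0.png');t=im[:,:,::-1]
df=cv2.absdiff(o,t).max(2)
for nme,(x0,y0,x1,y1) in dict(blue=(308,92,350,130),jar=(316,165,352,205),silver=(468,270,500,302)).items(): print(nme,np.percentile(df[y0:y1,x0:x1],[50,95,100]))
cv2.imwrite('pics/t9c.png',cv2.resize(t[90:310,150:550],None,fx=2,fy=2,interpolation=2))
E
```

```text
88.99310493220088 [28.72669128 48.26582129 28.73300009 49.12834473] centre from back edge -44.28077613962175 lateral 0.6089335412325743
angles -97.47734708310729 -97.25996471523919
33.4 [586.4 234.2 227. ] jaw 82.61 tilt [-0.0026 -0.0006] w 85.1 F [-0.1 -0.2  0.3]
blue [22. 28. 33.]
jar [20. 25. 34.]
silver [22. 29. 35.]
```

View pics/t9c.png

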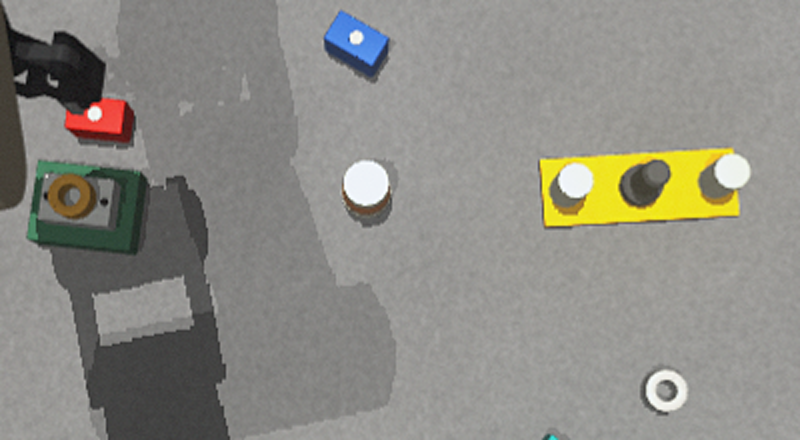

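The top view shows everything in place: ring on die on anvil, red stop behind the anvil, punch standing between the pillars. The blue stop, jar and silver ring have not moved, and the gripper is clear. Handing in.

```bash
python3 -c "
from h import *
env.close_job(); st()"
```

```text
the job is handed in; nothing more can be done
the job is handed in; nothing more can be done
```

The layout is done and handed in at about 33.4 s of the 106 s allowed, in the order asked. The arm was clear and the gripper open at z = 227 mm.

Last camera checks, against a calibration good to about 2 mm:

| Part | Result |
|---|---|
| Die on anvil | 0.3–0.4 mm off centre across, 0.7–0.9 mm along (up to 1.6 mm by its dowel holes); about 0.4° out of parallel |
| Brass bushing on die | flat, within 0.6 mm of the middle |
| Punch | upright on the base plate, about 0.5 mm from midway between the pillars |
| Red stop | gap about 29.3 mm, 0.6 mm off the anvil's middle line, parallel to about 0.2° |

- **Left alone:** In the last top view the blue stop, amber jar and silver bushing are where they were at the start. That picture differs from the first by an even brightness change (about 20–30 levels), which I read as lighting.
- **Disagreements:** The wrist and top cameras differed by about 1–2 mm. I corrected for this using where the held parts lay against the measured tool position. The first sums for the punch scattered by up to about 4 mm, because I had taken its edges along the wrong direction. Corrected by hand, the foot, shank and top centres agree to about 1.5 mm.
- **Forces:** Contact forces read at the ends of the moves stayed below 10 N.

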